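Show a printing roller to the inspection camera

TASK

Lay the standing red roller with the yellow cap on its side in the V cradle and let go of it there, so that you can take a fresh grip. Then pick it up again and hold it still in the air before the inspection camera: level, crosswise to the camera's line of sight, yellow cap on the left as seen from the robot, its middle at lens height, straight in front of the lens and 13 cm from it (directly above the orange ball of the focus pointer). Finish while still holding it there, and leave the other things on the bench and the camera's carriage where they are.

Things in the scene. Friction and masses are not known exactly. Their poses are not given: they have to be found in the camera images.
- roller: The roller to show: a plain cylinder 32 mm in diameter and 100 mm long, about 0.25 kg, hard red covering, yellow cap (10 mm thick) at one end, dark steel at the other. Stands on its steel end on the bench, yellow cap up, in a loose row of three rollers at the right of the bench (at least 85 mm from axis to axis). Origin at the centre of the steel end face; its z axis runs along the roller towards the yellow cap. Nothing holds it down.
- roller_mid (a point): Middle of the red roller, on its axis, 50 mm from either end. Axes as roller.
- roller_cap (a point): Centre of the yellow cap's end face, on the roller's axis, 100 mm from the origin of roller.
- cradle: V cradle fixed to the bench at the left: blue base plate 70 x 110 x 10 mm with two aluminium V blocks (90 degree V, open upwards, each 14 mm thick, 72 mm between their centres, 58 mm free between them, tops 51 mm above the bench, 45 mm wide). The trough runs along the cradle's y axis, open at both ends. Origin on the bench under its centre, z up; x roughly away from the robot.
- cradle_seat (a point): Where the roller's middle lies when it rests in the cradle: on the trough's centre line, 55 mm above the bench, midway between the V blocks. Axes as cradle; the lying roller is along y, either way round.
- camera: Inspection camera stand fixed at the far side of the bench: dark foot 100 x 120 x 12 mm and a steel post 18 mm thick and 287 mm high; its carriage is clamped on the post at a height that differs from run to run. Origin on the bench 20 mm behind (beyond) the lens front; the camera looks along its -x axis, back towards the robot; z up, y to the left as seen from the robot.
- lens (a point): Centre of the lens front (black barrel 42 mm in diameter in front of a white housing 52 mm wide and 48 mm high), 165 to 240 mm above the bench. Axes as camera: it looks along -x.
- view (a point): Where the roller's middle must be shown: 130 mm straight in front of the lens front, at lens height. The camera's focus pointer, a thin level steel rod, runs out 65 mm below it and ends in an orange ball 12 mm in diameter exactly under this point. Axes as camera: x along the line of sight away from the robot, y level to the left (the roller's yellow cap must point along +y), z up.
- green_roller: Bystander: a roller of the same size with a green covering and a bare metal cap, standing on end. Origin at the centre of its underside.
- black_roller: Bystander: a roller of the same size with a black covering and a bare metal cap, standing on end. Origin at the centre of its underside.
- blue_tin: Bystander: ink tin, 72 mm in diameter, 60 mm high, blue band. Origin under its centre.
- orange_tin: Bystander: ink tin, 80 mm in diameter, 66 mm high, orange band. Origin under its centre.
- jar: Bystander: amber jar, 60 mm in diameter, 85 mm high, white cap. Origin under its centre.
- tape: Bystander: cardboard-brown ring (tape core), 90 mm in diameter, 24 mm high. Origin under its centre.
- squeegee: Bystander: squeegee lying flat, about 50 x 190 x 22 mm, wooden back and green blade. Origin under its centre.
- spatula: Bystander: ink spatula, 200 mm long, lying flat. Origin under its middle.

How it is judged (in metres and radians):
On the way:
1. the red roller lies in the V cradle, let go and at rest (x of roller_mid in the frame of cradle_seat between -0.006 and 0.006 m and y of roller_mid in the frame of cradle_seat between -0.018 and 0.018 m and z of roller_mid in the frame of cradle_seat between -0.005 and 0.005 m and angle between the z axis of roller and the y axis of cradle_seat, either way round below 0.1 rad and contact force between the fingers and roller below 0.1 N and linear speed of roller below 0.03 m/s), for 0.3 s.
At the end, for the whole second after the job is handed in: Fingers hold the red roller still in the air, clear of cradle and camera: middle within 20 mm sideways and in height, 25 mm in distance, of the point 130 mm before the lens; axis within 0.15 rad of level and crosswise; yellow cap to the left as seen from the robot (x of roller_mid in the frame of view between -0.025 and 0.025 m and y of roller_mid in the frame of view between -0.02 and 0.02 m and z of roller_mid in the frame of view between -0.02 and 0.02 m and angle between the z axis of roller and the y axis of view, either way round below 0.15 rad and y of roller_cap in the frame of view above 0.02 m and height (world z) of roller_mid above 0.13 m and contact force between the fingers and roller above 2 N and linear speed of roller below 0.02 m/s and angular speed of roller below 0.15 rad/s and contact force between roller and cradle below 0.1 N and contact force between roller and camera below 0.1 N); the arm keeps its last pose, push and grip.
It fails at once if another thing on the bench is shifted by more than 30 mm (distance of any of green_roller, black_roller, blue_tin, orange_tin, jar, tape, squeegee, spatula from where it was at the start of the episode above 0.03 m).
It fails at once if another roller or the jar or a tin is knocked over (angle between any of green_roller, black_roller, blue_tin, orange_tin, jar's own z axis and vertical above 0.5 rad).
It fails at once if the camera's carriage is pushed along its post by more than 8 mm (distance of view from where it was at the start of the episode above 0.008 m).
It also fails if it takes over 54 s, if anything falls off the work surface, if the arm or the gripper's body presses on something with over 40 N, if the wrist force passes 120 N, or if a joint passes its speed limit or range.

ROBOT

A 7-joint arm with a two-finger parallel gripper is mounted at the origin on the work surface. World frame = base frame: x ahead of the robot, y to its left, z up, the work surface at z = 0. Lengths are in mm, angles in rad, forces in N, time in s.
With the tool pointing down it reaches from about 425 to 950 mm from the base axis. Payload 4.7 kg.
Tool frame: the origin (TCP) lies at the very end of the fingers, on their centre line; the grasp point (between the pads) lies arm.hold_point_z behind it (arm.hold_point_z is the distance from the TCP to the grasp point, in mm); x points along the fingers, y is the direction in which the jaws open and shut, and the axes are right-handed (so a half turn about x gives the same grasp; the last joint's range is limited). The gripper opens to 87 mm and grips with 3 to 60 N. Pads are 19 mm wide; open, the fingers measure 117 mm over their backs; the gripper's body (75 mm by 190 mm) begins 51 mm behind the grasp point.
Start: joints at [-0.029, 0.469, -0.049, 1.532, 0.024, 1.141, -0.082], TCP at [675.018, 0.046, 222.573] pointing down, gripper open.
Joint ranges: [-2.59, 2.59], [-0.33, 1.99], [-1.39, 1.29], [0.1, 2.45], [-1.04, 4.18], [0.21, 1.99], [-2.66, 2.66]. Speed limits (rad/s): [2.57, 2.57, 3.14, 3.14, 3.14, 3.14, 3.14].

INTERFACE

Orientations are given as [roll, pitch, yaw] about the fixed x, y, z axes, in that order (R = Rz(yaw) Ry(pitch) Rx(roll)).
In Python, from workcell import arm, viewer gives the robot as it stands. The module is installed in compiled form; this text tells all that it offers.
- The arm moves only by the tool send_rows, never from a script. Its argument "rows" is one flat list of numbers, 5 for each row, row after row: the shift along the tool's x, y, z in m, then the turn about the tool's x in degrees, then the opening in per cent of the stroke, from 0 (shut) to 100 (fully open). A call has 1 to 20 rows; each row shifts and turns the commanded pose from where the row before left it, along the tool's axes as they then stand; what a row does not reach is not made up. A row lasts 1/10 s, in which the tool goes at most 50 mm and 8.59 degrees, less where a joint would pass 70% of its speed; a pose out of reach is approached as far as the arm can. A call is refused whole if a number of a shift passes 0.05 or a number of a turn 8.59, either way. A call with a gripper value outside its range is refused whole. The fingers move at their own pace and stop on an object; "force" is the grip in N (left out, the last holds). Time passes only in rows, so rows that do not move let the fingers close. It gives the time, the measured TCP pose, the force and the opening at its end, in the units of the state.
- arm.get_obs(): the state, without advancing time (a new reading comes with each control period).
- viewer.grab_frame(name): name is "scene" or "side" or "wrist"; returns a dict with "pixels" (384x512x3 uint8, blue, green, red), "camera_matrix" (3x3 intrinsics, pixels), "xyz" and "attitude" of the camera in the world. Camera axes: x right, y up, looking along -z (the intrinsics and any distortion apply to the point x, -y, -z); pixel columns grow to the right and rows downward; lengths in mm; the calibration is good to about 2 mm. The wrist camera is an equidistant fisheye: a pixel r from the principal point sees the ray r / f radians off the axis. A picture is of the moment at which its call begins. There is no depth.
- arm.close_job(): hands the job in, once; it reports no verdict.
The state is a dict: "t": time; "joint_positions": joint angles; "qvel": joint speeds; "joint_torque": joint torques, N m; "position": TCP position; "orientation": TCP orientation; "contact_force": force on the tool from outside, world axes, zero at the start; "ft_torque": the same for the moment, N m; "width": finger opening in mm.
Only numpy, scipy, OpenCV 4.12 (cv2) and the standard library are available. Lean on these libraries where they do the work, as an engineer would, in place of code of your own. Each camera call takes 0.05 s, during which the arm holds its last target.

## Working session

There is one attempt and no reset: what is moved stays moved. The work goes in short steps, Python scripts to look and compute and a tool call to move; the robot and the scene stay as the last step left them, time stands still between calls to the robot, and variables do not carry over. Pictures are saved under pics/ and viewed, and the job is handed in when it is done.

Besides the shell and the picture viewer there is one more tool, called after "Call:" as name(argument=value, ...) on one line, values as JSON. send_rows: Moves the arm, as the interface text tells. Its arguments: {"type":"object","properties":{"rows":{"type":"array"},"force":{"type":"number"}},"required":["rows"]}

```bash
mkdir -p pics; python3 - <<'E'
from workcell import arm, viewer
import cv2,numpy as np
print(arm.get_obs(), arm.hold_point_z)
for n in ["scene","side","wrist"]:
    f=viewer.grab_frame(n); cv2.imwrite(f"pics/{n}0.png",f["pixels"]); print(n,f["camera_matrix"],f["xyz"],f["attitude"],[k for k in f])
E
```

```text
{'t': 0.0, 'joint_positions': array([-0.02888807,  0.46946377, -0.04858551,  1.53368671,  0.024092  ,
        1.14101799, -0.08233853]), 'qvel': array([-5.32219112e-05,  3.16874129e-04,  7.04323086e-04,  1.78669374e-03,
       -2.97722735e-04,  5.52159279e-04, -5.64721301e-04]), 'joint_torque': array([ 8.49551179e-05, -5.07972229e+01, -8.03461717e-02, -2.36155879e+01,
       -6.12773141e-02,  3.78107757e-02,  1.50727069e-04]), 'position': array([ 6.74394977e+02, -1.84579028e-03,  2.21487417e+02]), 'orientation': array([-1.53517331,  1.56880582, -3.10600037]), 'contact_force': array([-0.01572934,  0.53690626, -0.30096521]), 'ft_torque': array([-0.06115737,  0.03106152,  0.00311243]), 'width': 87.20398220812838} 18.700000000000003
scene [[448.68528027   0.         255.9834732 ]
 [  0.         448.68528027 191.00865265]
 [  0.           0.           1.        ]] [1309.19956358  476.92622284 1112.02493306] [0.74518792 0.00928855 2.11679492] ['pixels', 'camera_matrix', 'xyz', 'attitude']
side [[368.51075326   0.         259.59797961]
 [  0.         368.51075326 186.3226676 ]
 [  0.           0.           1.        ]] [-199.21856116 -805.16667327  890.76657603] [ 0.95322371  0.01981607 -0.75199148] ['pixels', 'camera_matrix', 'xyz', 'attitude']
wrist [[297.31863964   0.         263.13215709]
 [  0.         297.31863964 188.50922347]
 [  0.           0.           1.        ]] [674.73633985  77.4841445  382.94116782] [-0.28055678  0.00187159  0.00061303] ['pixels', 'camera_matrix', 'xyz', 'attitude']
```

View pics/scene0.png

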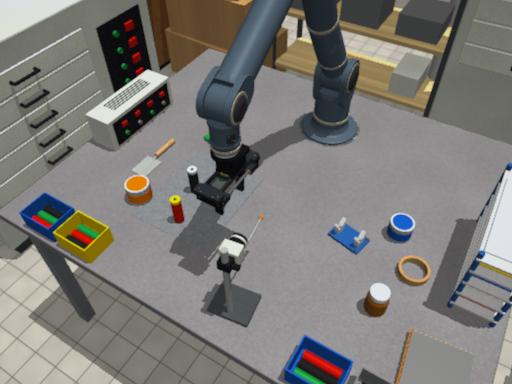

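View pics/side0.png

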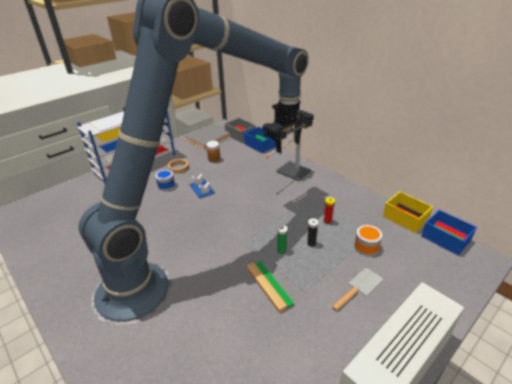

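View pics/wrist0.png

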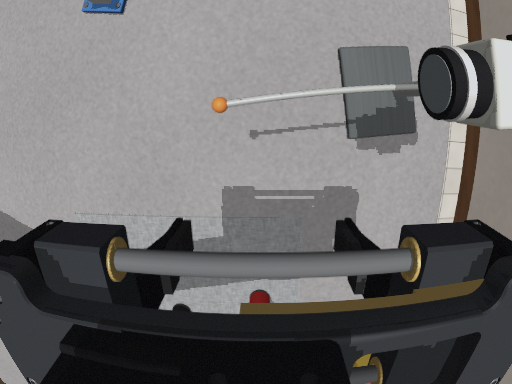

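```bash
cat > h.py <<'E'
from workcell import arm, viewer
import cv2,numpy as np
from scipy.spatial.transform import Rotation as R
def rot(a): return R.from_euler('xyz',a).as_matrix()
def ray(f,p,fish=False):
    K=f["camera_matrix"]; u=(p[0]-K[0,2])/K[0,0]; v=(p[1]-K[1,2])/K[1,1]
    if fish:
        r=np.hypot(u,v)+1e-12; d=np.array([np.sin(r)*u/r,-np.sin(r)*v/r,-np.cos(r)])
    else: d=np.array([u,-v,-1.])
    d=rot(f["attitude"])@d; return np.array(f["xyz"]),d/np.linalg.norm(d)
def plane(f,p,z,fish=False):
    o,d=ray(f,p,fish); return o+d*(z-o[2])/d[2]
def tri(*rs):
    A=np.zeros((3,3));b=np.zeros(3)
    for o,d in rs:
        P=np.eye(3)-np.outer(d,d);A+=P;b+=P@o
    x=np.linalg.solve(A,b); return x,[np.linalg.norm((np.eye(3)-np.outer(d,d))@(x-o)) for o,d in rs]
def proj(f,X,fish=False):
    c=rot(f["attitude"]).T@(np.array(X)-f["xyz"]); c=np.array([c[0],-c[1],-c[2]]);K=f["camera_matrix"]
    if fish:
        h=np.hypot(c[0],c[1]);t=np.arctan2(h,c[2]);q=t*c[:2]/h
    else: q=c[:2]/c[2]
    return np.array([K[0,0]*q[0]+K[0,2],K[1,1]*q[1]+K[1,2]])
def blobs(img,name,amin=8):
    h=cv2.cvtColor(img,cv2.COLOR_BGR2HSV)
    rg={'red':[((0,150,60),(6,255,255)),((172,150,60),(180,255,255))],'yellow':[((24,150,100),(34,255,255))],'orange':[((7,160,120),(20,255,255))],'blue':[((98,130,60),(118,255,255))]}[name]
    m=sum(cv2.inRange(h,np.array(a),np.array(b)) for a,b in rg)
    n,l,s,c=cv2.connectedComponentsWithStats(m)
    return [(c[i].round(1).tolist(),s[i].tolist()) for i in range(1,n) if s[i][4]>=amin],l
E
python3 - <<'E'
from h import *
for n in ["scene","side","wrist"]:
    f=viewer.grab_frame(n)
    for c in ['red','yellow','orange','blue']:
        print(n,c,blobs(f["pixels"],c)[0])
    if n!="wrist":
        b=dict(scene=(290,190,140,90),side=(170,160,60,50))[n]
        x,y,w,h=b
        cv2.imwrite(f"pics/{n}_cr.png",cv2.resize(f["pixels"][y:y+h,x:x+w],None,fx=5,fy=5,interpolation=cv2.INTER_CUBIC))
        b=dict(scene=(150,160,120,120),side=(260,90,90,140))[n]
        x,y,w,h=b
        cv2.imwrite(f"pics/{n}_ro.png",cv2.resize(f["pixels"][y:y+h,x:x+w],None,fx=4,fy=4,interpolation=cv2.INTER_CUBIC))
E
```

```text
scene red [([128.6, 24.9], [124, 19, 10, 13, 96]), ([132.4, 41.6], [128, 36, 10, 12, 85]), ([136.1, 57.3], [132, 52, 9, 12, 80]), ([139.1, 70.6], [135, 67, 9, 9, 49]), ([161.3, 93.8], [159, 91, 6, 7, 32]), ([149.6, 102.9], [147, 100, 6, 7, 35]), ([137.3, 112.5], [134, 109, 7, 8, 37]), ([124.2, 122.8], [121, 120, 7, 7, 38]), ([177.6, 213.2], [172, 203, 12, 20, 153]), ([41.3, 220.9], [32, 215, 20, 12, 86]), ([81.2, 236.9], [71, 230, 22, 15, 165]), ([321.9, 364.1], [302, 350, 40, 29, 418])]
scene yellow [([174.6, 199.5], [170, 196, 10, 8, 67]), ([84.0, 236.3], [53, 211, 61, 52, 1370]), ([495.7, 269.8], [480, 263, 32, 15, 55])]
scene orange [([136.2, 183.0], [127, 177, 20, 13, 212]), ([140.8, 198.1], [129, 190, 22, 14, 142]), ([260.9, 216.9], [259, 216, 4, 3, 9]), ([72.3, 230.9], [70, 229, 7, 6, 11]), ([385.2, 303.8], [383, 302, 5, 4, 10]), ([403.6, 356.9], [397, 330, 15, 54, 95])]
scene blue [([508.9, 166.3], [506, 163, 6, 7, 27]), ([500.7, 178.4], [499, 175, 4, 7, 9]), ([493.8, 191.0], [492, 188, 4, 6, 8]), ([45.8, 213.7], [20, 193, 55, 49, 1000]), ([402.4, 221.7], [393, 215, 20, 15, 2
[... 773 characters left out ...]
[329.6, 200.5], [325, 198, 10, 6, 48])]
side orange [([210.8, 151.2], [208, 150, 7, 3, 11]), ([329.2, 205.0], [326, 204, 8, 3, 14]), ([406.0, 211.2], [395, 205, 25, 14, 68]), ([369.1, 232.6], [360, 227, 19, 12, 179]), ([366.4, 248.2], [356, 241, 23, 13, 157])]
side blue [([258.3, 139.8], [244, 128, 32, 24, 467]), ([109.6, 146.0], [102, 141, 15, 10, 89]), ([163.6, 173.8], [158, 171, 12, 7, 60]), ([165.8, 184.5], [158, 180, 16, 9, 80]), ([199.9, 190.5], [191, 184, 22, 13, 96]), ([447.7, 232.2], [422, 211, 54, 43, 1114])]
wrist red [([258.9, 297.3], [250, 291, 19, 12, 193])]
wrist yellow []
wrist orange [([218.9, 104.6], [212, 98, 14, 15, 148])]
wrist blue [([104.7, 6.9], [82, 0, 44, 13, 385])]
```

View pics/scene_cr.png

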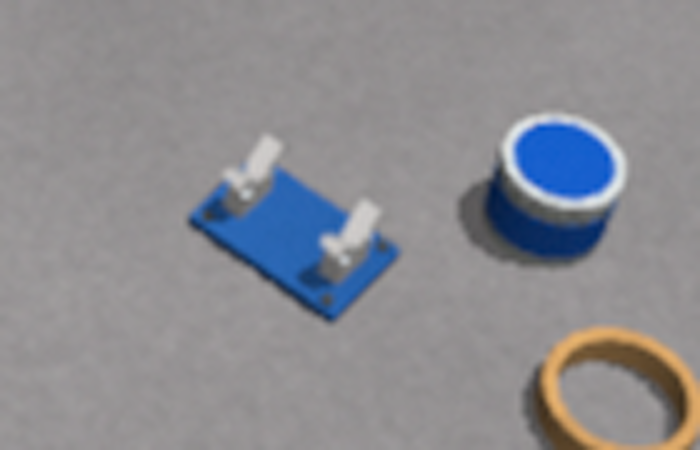

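View pics/side_cr.png

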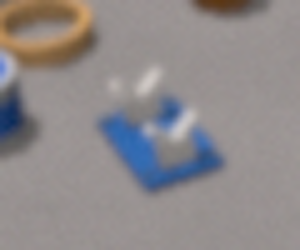

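View pics/scene_ro.png

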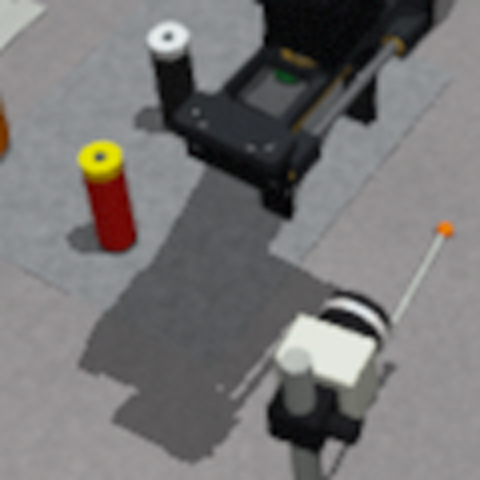

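View pics/side_ro.png

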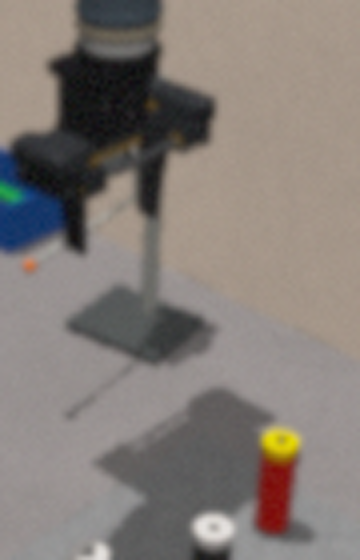

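```bash
python3 - <<'E'
from h import *
s=viewer.grab_frame("scene"); d=viewer.grab_frame("side"); w=viewer.grab_frame("wrist")
S=lambda x,y:((x+.5)/5+290-.5,(y+.5)/5+190-.5)
print("cap", tri(ray(s,(174.7,198.6)),ray(d,(329.8,199.3))), plane(s,(174.7,198.6),100), plane(d,(329.8,199.3),100))
print("ball",tri(ray(s,(260.8,216.9)),ray(d,(267.1,156.2)),ray(w,(218.9,104.6),1)),tri(ray(s,(260.8,216.9)),ray(w,(218.9,104.6),1)))
for n,z,p in [("L",10,(190,216)),("B",10,(332,318)),("R",10,(400,247)),("T",10,(275,165)),("b1o",51,(368,202)),("b1i",51,(325,238)),("b2",51,(266,139)),("b2i",51,(230,172))]:
    print(n,plane(s,S(*p),z).round(1))
D=lambda x,y:((x+.5)/5+170-.5,(y+.5)/5+160-.5)
for n,z,p in [("l",10,(100,122)),("b",10,(150,190)),("r",10,(224,160)),("1",51,(190,112)),("1",51,(150,130)),("2",51,(155,70)),("2",51,(115,85))]:
    print("side",n,plane(d,D(*p),z).round(1))
# camera foot and lens in wrist
for p in [(338,47),(408,46),(414,132),(348,138)]: print("foot",plane(w,p,12,1).round(1))
for n,p in dict(black=(191.8,169.7)).items(): print(n,plane(s,p,100))
E
```

```text
cap (array([ 669.91562109, -211.73538724,  100.705508  ]), [np.float64(1.142853769349439), np.float64(1.1428537693494867)]) [ 668.83492878 -211.24586615  100.        ] [ 671.56672395 -211.97752966  100.        ]
ball (array([643.49238433,  77.16651649, 165.99787703]), [np.float64(0.38130544274736966), np.float64(1.7182124886010839), np.float64(1.3945240007250734)]) (array([643.10374726,  77.88479561, 166.5655696 ]), [np.float64(0.5370183928255191), np.float64(0.5370183928255551)])
L [482.2 219.9  10. ]
B [507.9 324.   10. ]
R [438.4 339.   10. ]
T [418.5 248.4  10. ]
b1o [449.3 315.6  51. ]
b1i [487.1 304.1  51. ]
b2 [435.8 244.   51. ]
b2i [470.4 235.9  51. ]
side l [438.  331.4  10. ]
side b [412.5 224.   10. ]
side r [479.3 214.8  10. ]
side 1 [468.2 239.   51. ]
side 1 [430.4 241.1  51. ]
side 2 [484.2 309.4  51. ]
side 2 [447.5 314.3  51. ]
foot [768.6 155.   12. ]
foot [867.6 168.   12. ]
foot [880.4  50.7  12. ]
foot [784.   38.1  12. ]
black [ 542.05240651 -241.72596235  100.        ]
```

```bash
cat >> h.py <<'E'
def togo(target_hold, yaw_c=None):
    o=arm.get_obs(); M=rot(o["orientation"]); p=o["position"]; h=p-M[:,0]*arm.hold_point_z
    a=np.degrees(np.arctan2(M[1,1],M[0,1])); a=(a+90)%180-90
    print("t",o["t"],"tip",p.round(1),"hold",h.round(1),"jaw deg",round(a,2),"w",round(o["width"],1),"F",o["contact_force"].round(1))
    print("axes\n",M.round(3)); print("tool shift mm",(M.T@(np.array(target_hold)-h)).round(1))
E
python3 - <<'E'
from h import *
togo((669.5,-211.5,67))
E
```

```text
t 0.45 tip [675.    0.  222.5] hold [675.    0.  241.2] jaw deg 0.0 w 87.3 F [-0.1  0.1  0.2]
axes
 [[-0.  1.  0.]
 [ 0.  0. -1.]
 [-1. -0. -0.]]
tool shift mm [174.2  -5.5 211.5]
```

Call:
send_rows(rows=[0.01,-0.001,0.03,0,100,0.01,-0.001,0.03,0,100,0.01,-0.001,0.03,0,100,0.01,-0.001,0.03,0,100,0.01,-0.001,0.03,0,100,0.01,-0.0005,0.03,0,100,0,0,0.03,0,100,0,0,0.0015,0,100,0,0,0,0,100,0,0,0,0,100], force=20)

```text
t: 1.45
position: [670.0, -209.6, 162.7]
orientation: [2.782, 1.569, 1.213]
contact_force: [0.3, 1.0, 0.1]
width: 87.0
```

```bash
python3 - <<'E'
from h import *
togo((669.5,-211.5,67))
f=viewer.grab_frame("wrist"); cv2.imwrite("pics/w1.png",f["pixels"])
print(proj(f,(669.5,-211.5,100),1), proj(f,(772,94.7,231),1))
E
```

```text
t 1.45 tip [ 670.  -209.6  162.7] hold [ 669.9 -209.6  181.4] jaw deg 0.1 w 87.0 F [0.3 1.  0.1]
axes
 [[ 0.     1.     0.002]
 [ 0.001  0.002 -1.   ]
 [-1.     0.    -0.001]]
tool shift mm [114.4  -0.5   2. ]
[262.48927849 206.40924931] [ 432.80584563 -213.8555657 ]
```

View pics/w1.png

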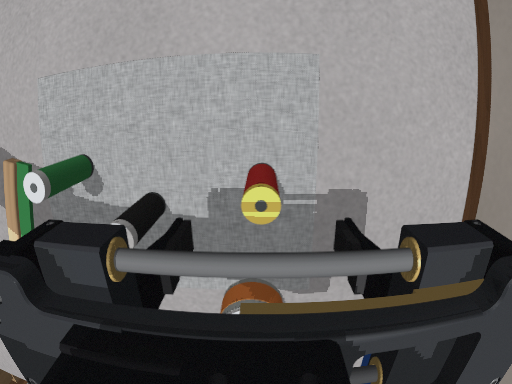

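Call:
send_rows(rows=[0.03,0,0.0,0,100,0.03,0,0,0,100,0.03,0,0,0,100,0.015,0,0,0,100,0.009,0,0,0,100,0,0,0,0,100,0,0,0,0,20,0,0,0,0,20,0,0,0,0,20,0,0,0,0,20,0,0,0,0,20,0,0,0,0,20], force=20)

```text
t: 2.7
position: [669.6, -211.5, 48.7]
orientation: [1.576, 1.571, 0.005]
contact_force: [0.2, -0.3, 0.4]
width: 47.1
```

```bash
python3 - <<'E'
from h import *
togo((669.5,-211.5,67))
E
```

```text
t 2.7 tip [ 669.6 -211.5   48.7] hold [ 669.6 -211.5   67.4] jaw deg -0.0 w 47.1 F [ 0.2 -0.3  0.4]
axes
 [[ 0.  1. -0.]
 [ 0. -0. -1.]
 [-1.  0. -0.]]
tool shift mm [ 0.4 -0.1 -0. ]
```

Call:
send_rows(rows=[0,0,0,0,20,0,0,0,0,20,0,0,0,0,20,0,0,0,0,20,0,0,0,0,20,0,0,0,0,20,-0.01,0,0,0,20,-0.02,0,0,0,20,-0.03,0,0,0,20,-0.03,0,0,0,20,-0.03,0,0,0,20,-0.02,0,0,0,20,0,0,0,0,20,0,0,0,0,20], force=20)

```text
t: 4.1
position: [669.2, -211.3, 188.2]
orientation: [-2.207, 1.57, 2.505]
contact_force: [0.2, -0.2, -3.1]
width: 31.9
```

```bash
python3 - <<'E'
from h import *
togo((480,-20,207))
f=viewer.grab_frame("side"); 
cv2.imwrite("pics/s2.png",f["pixels"])
E
```

```text
t 4.1 tip [ 669.2 -211.3  188.2] hold [ 669.2 -211.3  206.9] jaw deg 0.01 w 31.9 F [ 0.2 -0.2 -3.1]
axes
 [[-0.  1.  0.]
 [ 0.  0. -1.]
 [-1. -0. -0.]]
tool shift mm [  -0.  -189.2 -191.3]
```

View pics/s2.png

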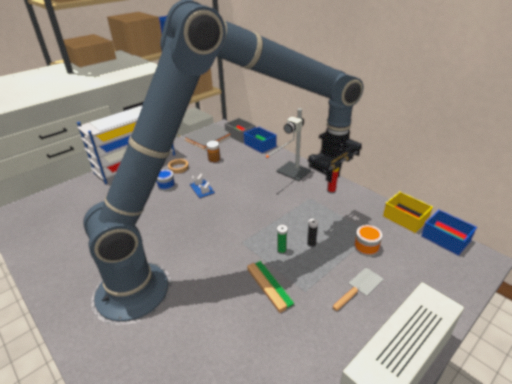

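Call:
send_rows(rows=[0,-0.009,-0.01,0,20,0,-0.018,-0.02,0,20,0,-0.018,-0.02,0,20,0,-0.018,-0.02,0,20,0,-0.018,-0.02,0,20,0,-0.018,-0.02,0,20,0,-0.018,-0.02,0,20,0,-0.018,-0.02,0,20,0,-0.018,-0.02,0,20,0,-0.018,-0.02,0,20,0,-0.009,-0.03,0,20,0,0,-0.03,0,20,0,0,-0.03,0,20,0,0,-0.03,0,20,0,0,-0.03,0,20,0,0,-0.03,0,20,0,0,-0.02,0,20,0,0,-0.01,0,20,0,0,0,0,20,0,0,0,0,20])

```text
t: 6.15
position: [489.2, 187.0, 187.7]
orientation: [-0.751, 1.569, -2.323]
contact_force: [0.5, -0.5, -2.8]
width: 31.5
```

```bash
python3 - <<'E'
from h import *
togo((460,275,177))
f=viewer.grab_frame("wrist"); cv2.imwrite("pics/w3.png",f["pixels"])
print(blobs(f["pixels"],"blue",100)[0])
E
```

```text
t 6.15 tip [489.2 187.  187.7] hold [489.3 187.  206.4] jaw deg -0.07 w 31.5 F [ 0.5 -0.5 -2.8]
axes
 [[-0.001  1.    -0.001]
 [-0.002 -0.001 -1.   ]
 [-1.    -0.001  0.002]]
tool shift mm [ 29.3 -29.3 -88. ]
[([139.1, 1.9], [124, 0, 31, 6, 130]), ([165.3, 12.2], [137, 0, 50, 23, 468]), ([505.2, 44.0], [497, 1, 15, 90, 1092]), ([237.7, 92.3], [199, 41, 78, 103, 4024])]
```

View pics/w3.png

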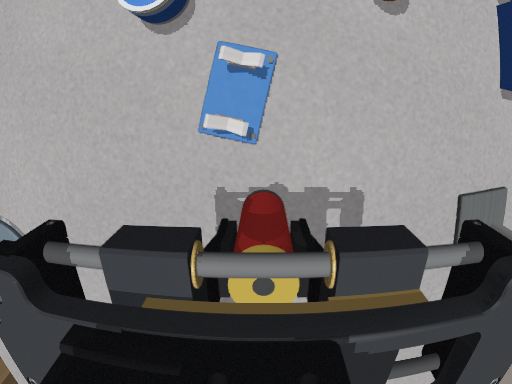

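```bash
python3 - <<'E'
from h import *
f=viewer.grab_frame("wrist")
cv2.imwrite("pics/w3c.png",cv2.resize(f["pixels"][30:155,185:290],None,fx=5,fy=5,interpolation=cv2.INTER_CUBIC))
E
```

```text
(no output)
```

View pics/w3c.png

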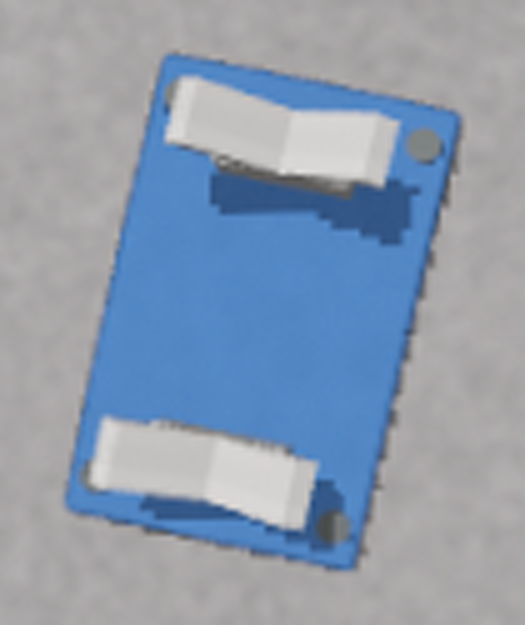

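```bash
python3 - <<'E'
from h import *
f=viewer.grab_frame("wrist")
P=lambda x,y:((x+.5)/5+185-.5,(y+.5)/5+30-.5)
c=np.array([plane(f,P(*p),10,1)[:2] for p in [(165,54),(462,113),(355,570),(67,510)]])
print(c.round(1),c.mean(0)); e=(c[0]+c[1]-c[2]-c[3])/2; print("y axis",e,np.degrees(np.arctan2(-e[0],e[1]))); e=(c[1]+c[2]-c[0]-c[3])/2; print("x",e,np.degrees(np.arctan2(e[1],e[0])))
v=np.array([plane(f,P(*p),32.4,1)[:2] for p in [(290,107),(277,175),(222,440),(203,500)]]); print(v.round(1),v.mean(0)); e=v[0]+v[1]-v[2]-v[3]; print(np.degrees(np.arctan2(-e[0],e[1])))
print(plane(f,P(290,107),32.4,1),[plane(f,P(*p),51,1)[:2].round(1) for p in [(188,75),(167,143),(398,123),(383,186),(105,417),(93,487),(318,461),(300,528)]])
E
```

```text
[[438.3 340.5]
 [505.3 325.1]
 [480.9 219.8]
 [414.2 234.9]] [459.64932051 280.06148857]
y axis [ 24.24701485 105.45458893] -12.948873320895476
x [ 66.83821833 -15.19731452] -12.809817251486603
[[468.2 322.6]
 [465.5 307.8]
 [453.4 251.1]
 [449.  238.2]] [459.02143658 279.93224439]
-12.510740800501422
[468.2210235  322.61846378  32.4       ] [array([449.2, 326.6]), array([445. , 312.6]), array([490.8, 315.6]), array([487.8, 302.7]), array([431.8, 257.2]), array([428.9, 243. ]), array([474.7, 247.3]), array([471. , 233.8])]
```

Call:
send_rows(rows=[0,-0.01,-0.03,0,20,0.01,-0.01,-0.03,0,20,0.02,-0.01,-0.02,4,20,0.02,0,-0.01,4,20,0,0,-0.003,4.9,20,0,0,0,0,20,0,0,0,0,20,0,0,0,0,20])

```text
t: 7.1
position: [461.3, 280.8, 139.1]
orientation: [2.069, 1.57, 0.272]
contact_force: [0.6, -1.4, -2.6]
width: 31.1
```

```bash
python3 - <<'E'
from h import *
togo((459.5,280,80))
E
```

```text
t 7.1 tip [461.3 280.8 139.1] hold [461.3 280.8 157.8] jaw deg -12.91 w 31.1 F [ 0.6 -1.4 -2.6]
axes
 [[ 0.001  0.975 -0.223]
 [ 0.    -0.223 -0.975]
 [-1.     0.001 -0.001]]
tool shift mm [77.8 -1.6  1.2]
```

Call:
send_rows(rows=[0.02,-0.0015,0.001,0,20,0.02,0,0,0,20,0.015,0,0,0,20,0.01,0,0,0,20,0.008,0,0,0,20,0.005,0,0,0,20,0,0,0,0,20,0,0,0,0,20])

```text
t: 7.9
position: [459.3, 281.1, 61.0]
orientation: [2.376, 1.57, 0.58]
contact_force: [-0.1, 0.2, -1.9]
width: 31.5
```

```bash
python3 - <<'E'
from h import *
togo((459.5,280,80))
for n in ("scene","side"):
    f=viewer.grab_frame(n)
    x,y,w,h=dict(scene=(270,150,150,120),side=(140,110,120,100))[n]
    cv2.imwrite(f"pics/{n}4.png",cv2.resize(f["pixels"][y:y+h,x:x+w],None,fx=5,fy=5,interpolation=cv2.INTER_CUBIC))
E
```

```text
t 7.9 tip [459.3 281.1  61. ] hold [459.3 281.1  79.7] jaw deg -12.9 w 31.5 F [-0.1  0.2 -1.9]
axes
 [[ 0.001  0.975 -0.223]
 [ 0.001 -0.223 -0.975]
 [-1.     0.001 -0.001]]
tool shift mm [-0.3  0.4  1. ]
```

View pics/scene4.png

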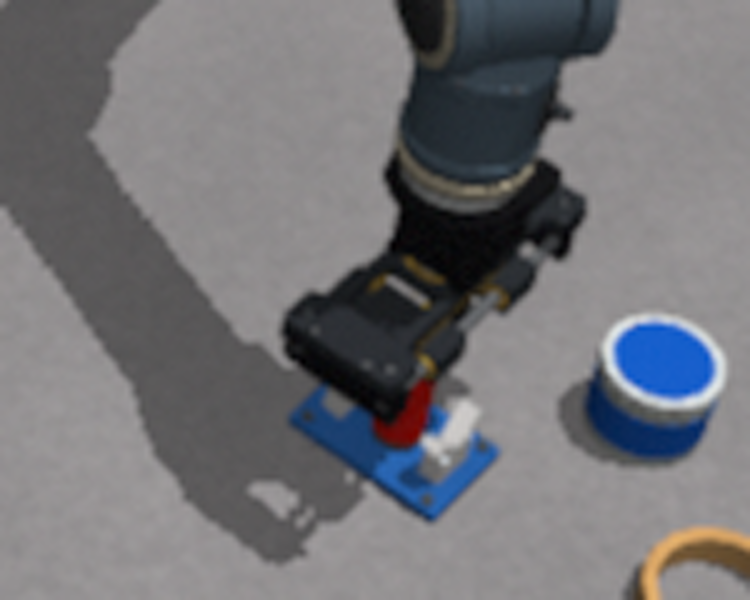

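View pics/side4.png

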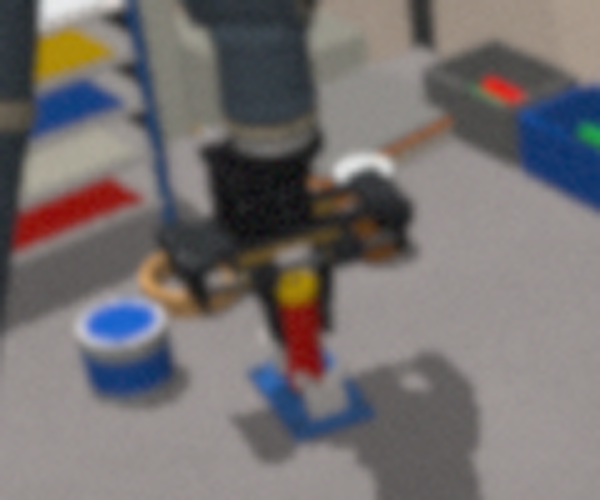

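Call:
send_rows(rows=[0,0,-0.005,0,20,0,0,-0.005,0,20,0,0,-0.005,0,20,0,0,-0.005,0,20,0,0,-0.005,0,20,0,0,-0.005,0,20,0,0,0,0,20])

```text
t: 8.7
position: [465.0, 306.7, 60.3]
orientation: [-0.194, 1.563, -1.99]
contact_force: [-0.6, -7.4, 3.4]
width: 31.5
```

```bash
python3 - <<'E'
from h import *
togo((459.5,280,80))
for n in ("side",):
    f=viewer.grab_frame(n)
    x,y,w,h=dict(scene=(270,150,150,120),side=(140,110,120,100))[n]
    cv2.imwrite(f"pics/{n}5.png",cv2.resize(f["pixels"][y:y+h,x:x+w],None,fx=5,fy=5,interpolation=cv2.INTER_CUBIC))
E
```

```text
t 8.7 tip [465.  306.7  60.3] hold [465.1 306.8  79. ] jaw deg -12.95 w 31.5 F [-0.6 -7.4  3.4]
axes
 [[-0.003  0.975 -0.224]
 [-0.007 -0.224 -0.975]
 [-1.    -0.001  0.008]]
tool shift mm [-0.8  0.6 27.4]
```

View pics/side5.png

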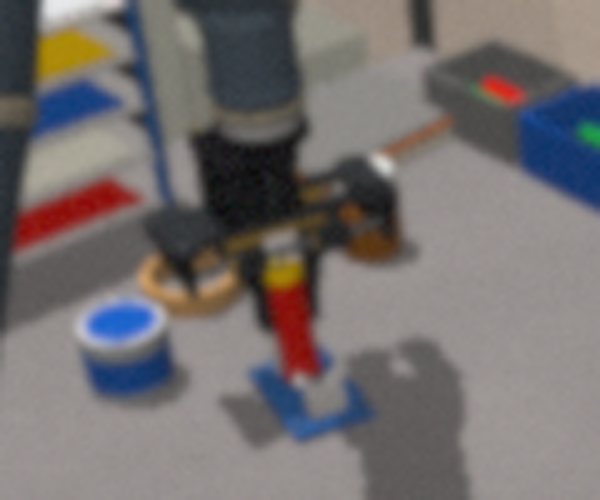

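Call:
send_rows(rows=[0,0,-0.005,0,20,0,0,-0.005,0,20,0,0,-0.005,0,20,0,0,-0.005,0,20,0,0,-0.005,0,20,0,0,-0.005,0,20,0,0,-0.005,0,20,0,0,-0.002,0,20,0,0,0,0,20,0,0,0,0,20])

```text
t: 9.75
position: [474.1, 346.8, 60.9]
orientation: [2.828, 1.57, 1.032]
contact_force: [-0.4, -1.4, -0.4]
width: 31.2
```

```bash
python3 - <<'E'
from h import *
togo((459.5,280,80))
for n in ("side","scene"):
    f=viewer.grab_frame(n)
    x,y,w,h=dict(scene=(270,150,150,120),side=(140,110,120,100))[n]
    cv2.imwrite(f"pics/{n}6.png",cv2.resize(f["pixels"][y:y+h,x:x+w],None,fx=5,fy=5,interpolation=cv2.INTER_CUBIC))
E
```

```text
t 9.75 tip [474.1 346.8  60.9] hold [474.  346.8  79.6] jaw deg -12.9 w 31.2 F [-0.4 -1.4 -0.4]
axes
 [[ 0.001  0.975 -0.223]
 [ 0.001 -0.223 -0.975]
 [-1.     0.    -0.001]]
tool shift mm [-0.5  0.7 68.3]
```

View pics/side6.png

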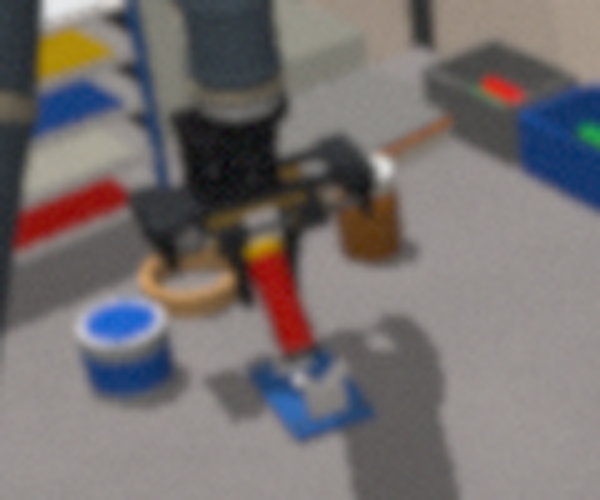

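View pics/scene6.png

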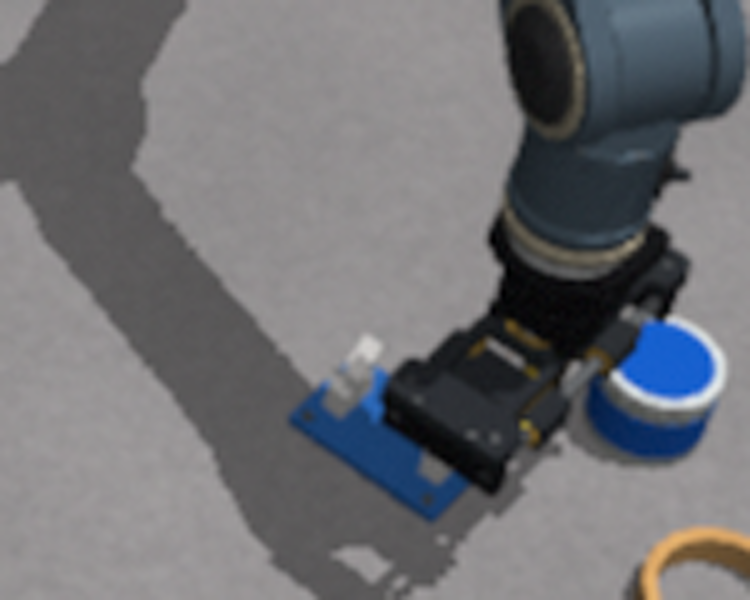

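```bash
cat >> h.py <<'E'
def onv(f,p,h,n):
    o,d=ray(f,p); return o+d*((np.array(h)-o)@n)/(d@n)
E
python3 - <<'E'
from h import *
f=viewer.grab_frame("side"); h=np.array((474,346.8,79.6)); n=np.array((.975,-.223,0)); Y=np.array((.223,.975,0))
for p in [(296,348),(262,245)]:
    q=onv(f,((p[0]+.5)/5+139.5,(p[1]+.5)/5+109.5),h,n); print("rel y,z",(q-h)@Y,(q-h)[2])
E
```

```text
rel y,z -56.33967816952551 -37.37639069046176
rel y,z -5.942419269227686 35.52779879766004
```

Call:
send_rows(rows=[-0.02,0,0,0,20,-0.025,0,0,0,20,0,0.001,0.02,0,20,0,0,0.02,0,20,0,0,0.013,0,20,0,0,0,0,20,0,0,0,0,20,0,0,0,0,20])

```text
t: 10.7
position: [463.2, 295.8, 105.7]
orientation: [3.012, 1.569, 1.217]
contact_force: [-0.5, 1.2, -2.9]
width: 31.3
```

```bash
python3 - <<'E'
from h import *
Y=np.array((.223,.975,0))
togo(np.array((459.5,280,55.5))+15*Y)
for n in ("side",):
    f=viewer.grab_frame(n)
    x,y,w,h=dict(scene=(270,150,150,120),side=(140,110,120,100))[n]
    cv2.imwrite(f"pics/{n}7.png",cv2.resize(f["pixels"][y:y+h,x:x+w],None,fx=5,fy=5,interpolation=cv2.INTER_CUBIC))
E
```

```text
t 10.7 tip [463.2 295.8 105.7] hold [463.2 295.8 124.4] jaw deg -12.83 w 31.3 F [-0.5  1.2 -2.9]
axes
 [[ 0.001  0.975 -0.222]
 [ 0.002 -0.222 -0.975]
 [-1.     0.    -0.002]]
tool shift mm [68.9 -0.1  1.3]
```

View pics/side7.png

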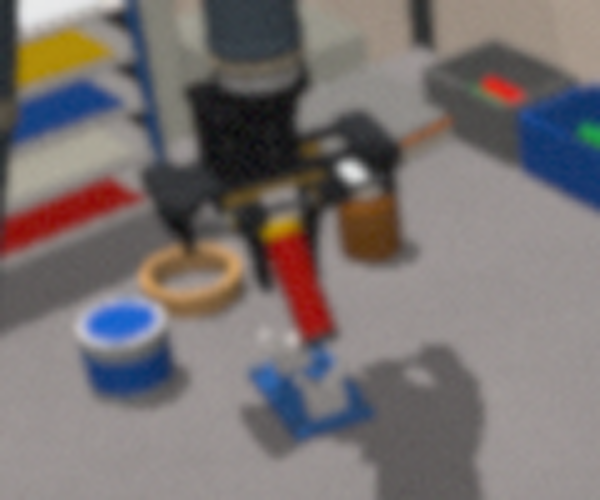

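Call:
send_rows(rows=[0.01,0,0,0,20,0.01,0,0,0,20,0.005,0,0,0,20,0.005,0,0,0,20,0.005,0,0,0,20,0.005,0,0,0,20,0.005,0,0,0,20,0,0,0,0,20])

```text
t: 11.55
position: [465.8, 302.2, 63.9]
orientation: [2.756, 1.556, 0.963]
contact_force: [-0.0, 8.4, 8.9]
width: 31.3
```

```bash
python3 - <<'E'
from h import *
Y=np.array((.223,.975,0))
togo(np.array((459.5,280,55.5))+15*Y)
for n in ("side",):
    f=viewer.grab_frame(n)
    x,y,w,h=dict(scene=(270,150,150,120),side=(140,110,120,100))[n]
    cv2.imwrite(f"pics/{n}8.png",cv2.resize(f["pixels"][y:y+h,x:x+w],None,fx=5,fy=5,interpolation=cv2.INTER_CUBIC))
E
```

```text
t 11.55 tip [465.8 302.2  63.9] hold [465.6 301.9  82.6] jaw deg -12.72 w 31.3 F [-0.   8.4  8.9]
axes
 [[ 0.009  0.975 -0.22 ]
 [ 0.012 -0.22  -0.975]
 [-1.     0.006 -0.014]]
tool shift mm [26.9 -1.3  8.1]
```

View pics/side8.png

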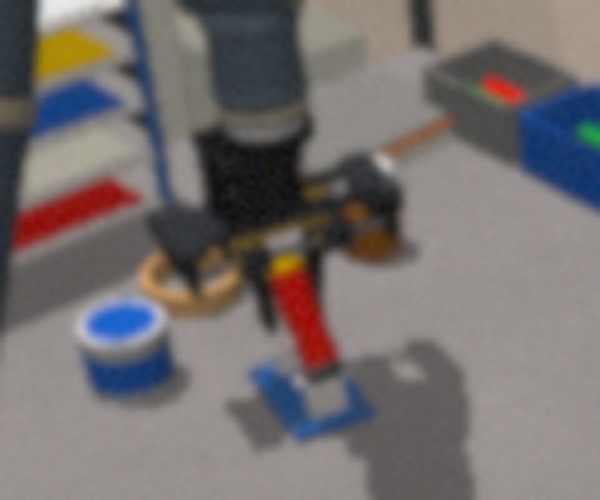

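Call:
send_rows(rows=[-0.015,0,0,0,20,-0.015,0,0,0,20,0,0,0.009,0,20,0,0,0.008,0,20,0,0,0,0,20,0,0,0,0,20])

```text
t: 12.2
position: [458.9, 276.8, 89.8]
orientation: [-0.695, 1.569, -2.492]
contact_force: [0.9, 0.2, -2.6]
width: 31.4
```

```bash
python3 - <<'E'
from h import *
Y=np.array((.223,.975,0))
togo(np.array((459.5,280,55.5)))
f=viewer.grab_frame("side")
x,y,w,h=(140,110,120,100)
cv2.imwrite(f"pics/side9.png",cv2.resize(f["pixels"][y:y+h,x:x+w],None,fx=5,fy=5,interpolation=cv2.INTER_CUBIC))
f=viewer.grab_frame("wrist");cv2.imwrite("pics/w9.png",f["pixels"])
E
```

```text
t 12.2 tip [458.9 276.8  89.8] hold [458.9 276.8 108.5] jaw deg -12.95 w 31.4 F [ 0.9  0.2 -2.6]
axes
 [[-0.001  0.975 -0.224]
 [-0.001 -0.224 -0.975]
 [-1.    -0.001  0.001]]
tool shift mm [52.9 -0.1 -3.3]
```

View pics/side9.png

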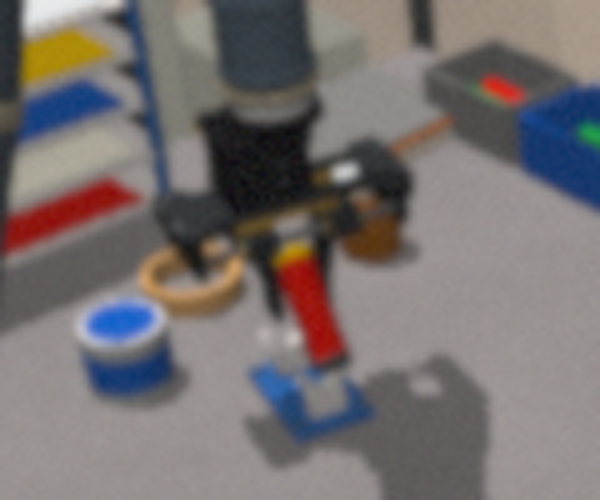

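View pics/w9.png

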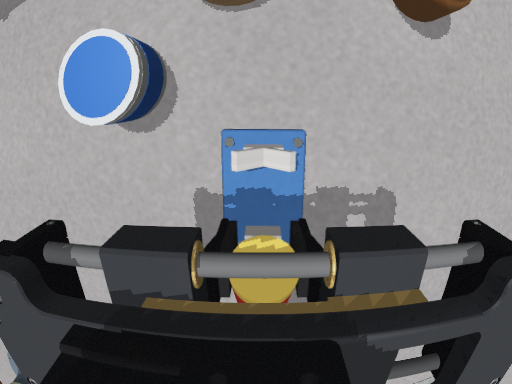

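Call:
send_rows(rows=[0.005,0,0,0,20,0.005,0,0,0,20,0.005,0,0,0,20,0.005,0,0,0,20,0.005,0,0,0,20,0.005,0,0,0,20,0,0,0,0,20])

```text
t: 13.0
position: [458.8, 277.4, 59.7]
orientation: [-0.736, 1.569, -2.532]
contact_force: [0.5, -0.5, -1.4]
width: 31.4
```

```bash
python3 - <<'E'
from h import *
togo(np.array((459.5,280,55.5)))
f=viewer.grab_frame("side")
x,y,w,h=(140,110,120,100)
cv2.imwrite(f"pics/side10.png",cv2.resize(f["pixels"][y:y+h,x:x+w],None,fx=5,fy=5,interpolation=cv2.INTER_CUBIC))
E
```

```text
t 13.0 tip [458.8 277.4  59.7] hold [458.8 277.4  78.4] jaw deg -12.89 w 31.4 F [ 0.5 -0.5 -1.4]
axes
 [[-0.001  0.975 -0.223]
 [-0.001 -0.223 -0.975]
 [-1.    -0.001  0.001]]
tool shift mm [22.9  0.1 -2.7]
```

View pics/side10.png

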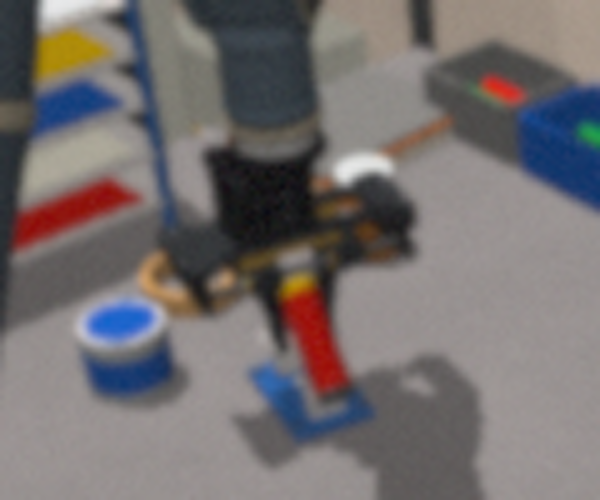

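Barely in contact yet; keep lowering.

Call:
send_rows(rows=[0.003,0,0,0,20,0.003,0,0,0,20,0.003,0,0,0,20,0.003,0,0,0,20,0.003,0,0,0,20,0,0,0,0,20])

```text
t: 13.65
position: [459.4, 277.5, 45.5]
orientation: [0.466, 1.57, -1.329]
contact_force: [0.5, -1.4, -0.0]
width: 31.6
```

```bash
python3 - <<'E'
from h import *
togo(np.array((459.5,280,55.5)))
f=viewer.grab_frame("side")
x,y,w,h=(140,110,120,100)
cv2.imwrite(f"pics/side11.png",cv2.resize(f["pixels"][y:y+h,x:x+w],None,fx=5,fy=5,interpolation=cv2.INTER_CUBIC))
E
```

```text
t 13.65 tip [459.4 277.5  45.5] hold [459.4 277.5  64.2] jaw deg -12.89 w 31.6 F [ 0.5 -1.4 -0. ]
axes
 [[ 0.     0.975 -0.223]
 [-0.    -0.223 -0.975]
 [-1.     0.     0.   ]]
tool shift mm [ 8.7 -0.4 -2.5]
```

View pics/side11.png

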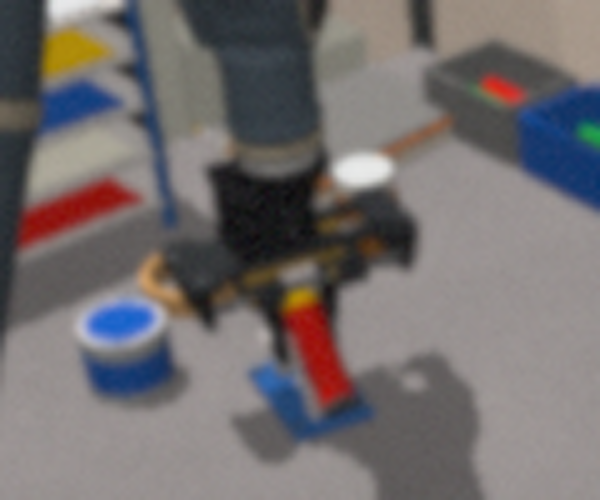

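Call:
send_rows(rows=[0,0,-0.004,0,20,0,0,-0.004,0,20,0,0,-0.004,0,20,0,0,-0.004,0,20,0,0,-0.002,0,20,0.002,0,0,0,20,0.002,0,0,0,20,0.002,0,0,0,20,0,0,0,0,20,0,0,0,0,20])

```text
t: 14.7
position: [463.5, 296.2, 40.1]
orientation: [2.841, 1.569, 1.045]
contact_force: [-1.3, -1.2, 3.8]
width: 31.3
```

```bash
python3 - <<'E'
from h import *
togo(np.array((459.5,280,55.5)))
f=viewer.grab_frame("side")
x,y,w,h=(140,110,120,100)
cv2.imwrite(f"pics/side12.png",cv2.resize(f["pixels"][y:y+h,x:x+w],None,fx=5,fy=5,interpolation=cv2.INTER_CUBIC))
f=viewer.grab_frame("wrist");cv2.imwrite("pics/w12.png",f["pixels"])
E
```

```text
t 14.7 tip [463.5 296.2  40.1] hold [463.4 296.2  58.8] jaw deg -12.89 w 31.3 F [-1.3 -1.2  3.8]
axes
 [[ 0.001  0.975 -0.223]
 [ 0.002 -0.223 -0.975]
 [-1.     0.001 -0.002]]
tool shift mm [ 3.2 -0.2 16.7]
```

View pics/side12.png

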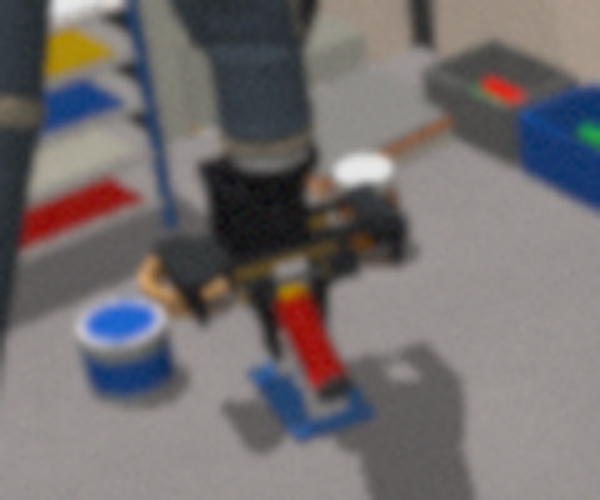

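View pics/w12.png

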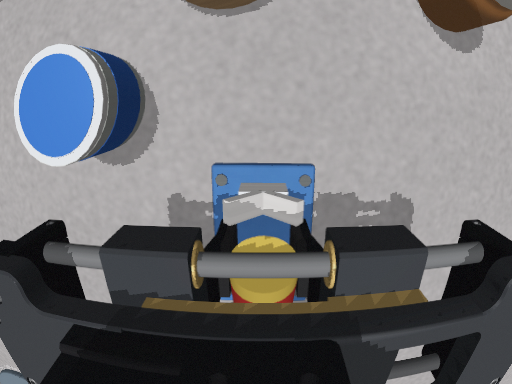

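```bash
python3 - <<'E'
from h import *
f=viewer.grab_frame("side"); h=np.array((463.4,296.2,58.8)); n=np.array((.975,-.223,0)); Y=np.array((.223,.975,0))
for p in [(332,388),(289,283),(290,290)]:
    q=onv(f,((p[0]+.5)/5+139.5,(p[1]+.5)/5+109.5),h,n); print("rel y,z",(q-h)@Y,(q-h)[2])
w=viewer.grab_frame("wrist")
for th in (0,15,30,45):
    a=np.radians(th); u=Y*np.cos(a)+np.array((0,0,np.sin(a)))
    print(th,"cap w",proj(w,h+32.6*u,1).round(1),"side end",((proj(f,h-67.4*u)-(139.5,109.5))*5-.5).round(0),"side cap",((proj(f,h+32.6*u)-(139.5,109.5))*5-.5).round(0))
E
```

```text
rel y,z -77.43906278081735 -13.175912844900196
rel y,z -6.9596400276394235 47.48587543062713
rel y,z -7.030902385591851 40.87971740084954
0 cap w [263.7 195.6] side end [325. 368.] side cap [277. 310.]
15 cap w [263.8 203.1] side end [326. 385.] side cap [277. 302.]
30 cap w [263.8 215.4] side end [325. 397.] side cap [277. 296.]
45 cap w [263.8 231.9] side end [322. 404.] side cap [278. 292.]
```

```bash
python3 - <<'E'
from h import *
h=np.array((463.4,296.2,58.8)); n=np.array((.975,-.223,0)); Y=np.array((.223,.975,0))
w=viewer.grab_frame("wrist");im=w["pixels"]
cv2.imwrite("pics/w13.png",cv2.resize(im[190:320,190:340],None,fx=5,fy=5,interpolation=cv2.INTER_CUBIC))
f=viewer.grab_frame("side")
cv2.imwrite("pics/side13.png",cv2.resize(f["pixels"][155:205,185:225],None,fx=14,fy=12,interpolation=cv2.INTER_CUBIC))
o,d=ray(w,(264,270),1); k=((h-o)@n)/(d@n) if abs(d@n)>1e-2 else None
for z in (50,70,90,110,130):
    q=plane(w,(264,270),z,1); print(z,((q-h)@Y).round(1),((q-h)@n).round(1))
E
```

```text
50 -16.3 0.2
70 -4.0 0.2
90 8.4 0.1
110 20.7 -0.0
130 33.1 -0.1
```

View pics/w13.png

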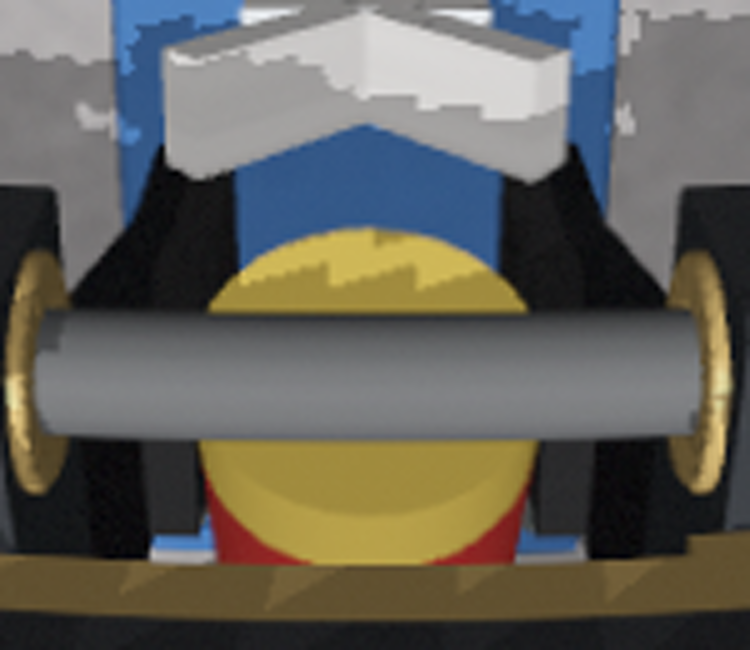

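View pics/side13.png

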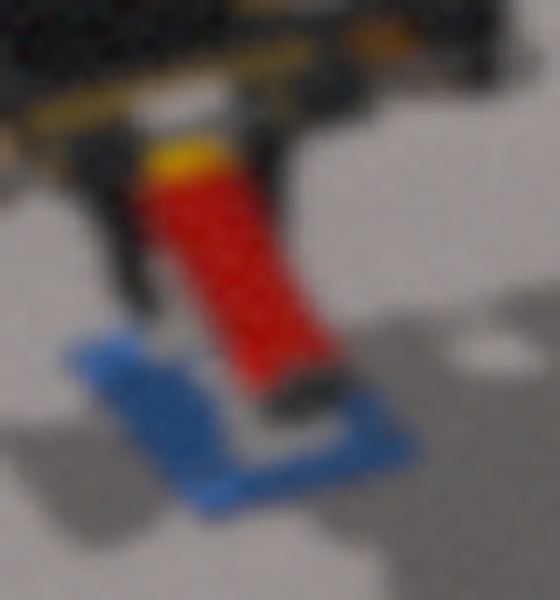

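```bash
python3 - <<'E'
from h import *
h=np.array((463.4,296.2,58.8)); n=np.array((.975,-.223,0)); Y=np.array((.223,.975,0))
w=viewer.grab_frame("wrist");f=viewer.grab_frame("side")
for th in (30,50,60,70,80,90):
    a=np.radians(th); u=Y*np.cos(a)+np.array((0,0,np.sin(a)))
    print(th,"cap w",proj(w,h+32.6*u,1).round(1))
q=onv(f,(207.0,187.0),h,n); print((q-h)@Y,q[2]-h[2])
print([ (s,proj(f,h-s*Y)) for s in (0,67)])
E
```

```text
30 cap w [263.8 215.4]
50 cap w [263.8 238.1]
60 cap w [263.8 251. ]
70 cap w [263.8 263.9]
80 cap w [263.8 276.3]
90 cap w [263.8 287.4]
-89.42430467650729 -4.934804839548676
[(0, array([198.11172817, 175.24519393])), (67, array([204.60549497, 183.20060618]))]
```

Call:
send_rows(rows=[0,0,0,0,20,0,0,0,0,20,0,0,0,0,20,0.002,0,0,0,20,0.002,0,0,0,20,0,0,0,0,20], force=3)

```text
t: 15.7
position: [463.2, 295.1, 35.2]
orientation: [-0.312, 1.57, -2.108]
contact_force: [-0.6, 0.4, -1.1]
width: 31.9
```

```bash
cat > look.py <<'E'
from h import *
import sys
k=sys.argv[1]
togo(np.array((459.5,280,55.5)))
f=viewer.grab_frame("side"); g=viewer.grab_frame("scene"); w=viewer.grab_frame("wrist")
a=cv2.resize(f["pixels"][150:210,165:235],(420,360),interpolation=cv2.INTER_CUBIC)
b=cv2.resize(g["pixels"][200:260,315:385],(420,360),interpolation=cv2.INTER_CUBIC)
c=cv2.resize(w["pixels"][140:320,190:340],(300,360))
cv2.imwrite(f"pics/L{k}.png",cv2.resize(np.hstack([a,b,c]),(798,252)))
E
python3 look.py 1
```

```text
t 15.7 tip [463.2 295.1  35.2] hold [463.2 295.1  53.9] jaw deg -12.89 w 31.9 F [-0.6  0.4 -1.1]
axes
 [[-0.     0.975 -0.223]
 [-0.    -0.223 -0.975]
 [-1.    -0.     0.   ]]
tool shift mm [-1.6 -0.3 15.5]
```

View pics/L1.png

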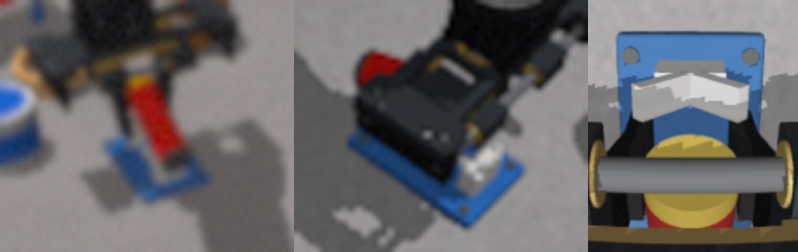

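```bash
python3 - <<'E'
from h import *
w=viewer.grab_frame("wrist"); Y=np.array((.223,.975,0)); n=np.array((.975,-.223,0))
im=w["pixels"]; h=cv2.cvtColor(im,cv2.COLOR_BGR2HSV)
m=cv2.inRange(h,(22,120,80),(34,255,255)); m[:, :200]=0;m[:,330:]=0;m[300:]=0
for r in range(225,305,5):
    x=np.where(m[r])[0]; print(r,x.min() if len(x) else None,x.max() if len(x) else None,end=' | ')
c=np.array((459.5,280,0))
o,d=ray(w,(263.5,264),1)
for D in (136,141,146):
    q=o+D*d; print(D,"cap y'",(q-c)@Y,"z",q[2])
cv2.imwrite("pics/w14.png",cv2.resize(im[190:320,190:340],None,fx=5,fy=5,interpolation=cv2.INTER_CUBIC))
E
```

```text
225 None None | 230 None None | 235 None None | 240 245 281 | 245 236 290 | 250 232 294 | 255 None None | 260 None None | 265 None None | 270 None None | 275 None None | 280 231 296 | 285 232 294 | 290 236 291 | 295 241 286 | 300 None None | 136 cap y' 23.588803509670207 z 79.7211694451649
141 cap y' 21.039730929811572 z 75.41948493632977
146 cap y' 18.490658349952888 z 71.11780042749463
```

View pics/w14.png

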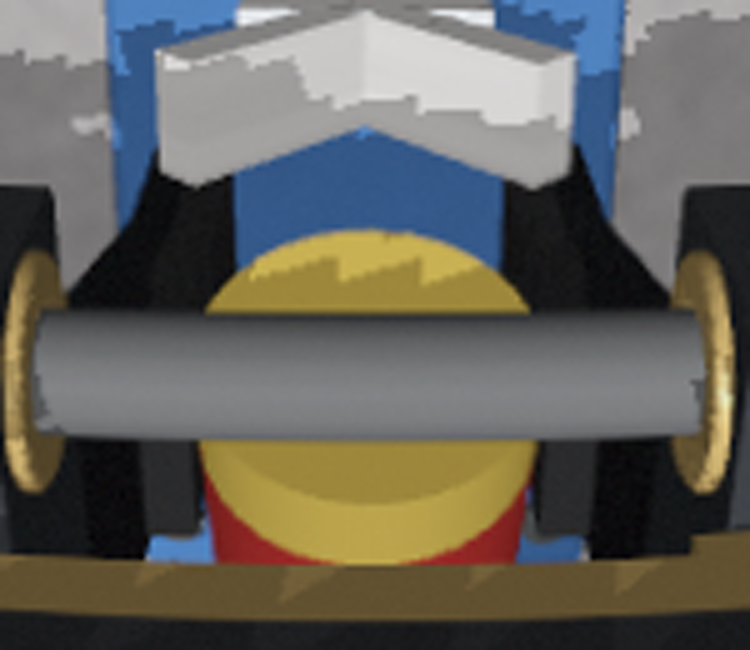

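Call:
send_rows(rows=[0,0,0,0,20,0,0,0,0,20,0,0,0,0,20,-0.01,0,0,0,20,-0.02,0,0,0,20,-0.02,0,0,0,20,0,0,0,0,20,0,0,0,0,20], force=20)

```text
t: 16.7
position: [463.4, 295.3, 85.8]
orientation: [2.319, 1.57, 0.523]
contact_force: [-0.4, -0.2, -3.5]
width: 31.5
```

```bash
python3 look.py 2; cat > cap.py <<'E'
from h import *
w=viewer.grab_frame("wrist"); Y=np.array((.223,.975,0)); n=np.array((.975,-.223,0));c=np.array((459.5,280,0))
f=viewer.grab_frame("side")
im=w["pixels"]
cv2.imwrite("pics/wc.png",cv2.resize(im[190:320,190:340],None,fx=5,fy=5,interpolation=cv2.INTER_CUBIC))
cv2.imwrite("pics/sc.png",cv2.resize(f["pixels"][140:210,170:240],None,fx=8,fy=8,interpolation=cv2.INTER_CUBIC))
E
python3 cap.py
```

```text
t 16.7 tip [463.4 295.3  85.8] hold [463.4 295.3 104.5] jaw deg -12.9 w 31.5 F [-0.4 -0.2 -3.5]
axes
 [[ 0.001  0.975 -0.223]
 [ 0.001 -0.223 -0.975]
 [-1.     0.001 -0.001]]
tool shift mm [49.  -0.4 15.8]
```

View pics/wc.png

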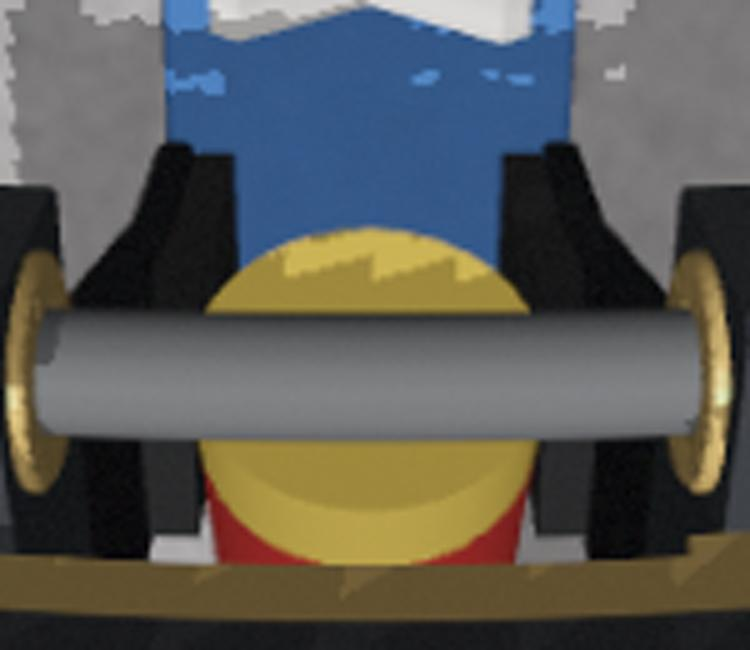

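View pics/sc.png

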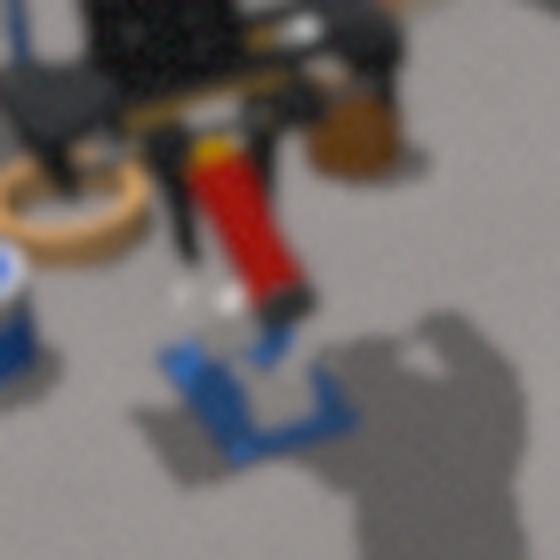

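```bash
python3 - <<'E'
from h import *
w=viewer.grab_frame("wrist");f=viewer.grab_frame("side"); Y=np.array((.223,.975,0)); h=np.array((463.4,295.3,104.5))
# cap on wrist ray through (263.5,264): param rel z, with tilt -> steel end px in side; wanted (205.3,177.0)
for zr in (10,15,20,25,30,35):
    q=plane(w,(263.5,263.5),h[2]+zr,1); ry=(q-h)@Y
    for th in (15,25,35,45,55):
        a=np.radians(th); e=q-100*(np.cos(a)*Y+np.array((0,0,np.sin(a)))); p=proj(f,e); b=proj(f,q)
        if abs(p[1]-177)<3.5: print(zr,round(ry,1),th,p.round(1),b.round(1),"dist cam",np.linalg.norm(q-w["xyz"]).round())
E
```

```text
15 2.3 15 [206.4 179.4] [196.1 162.5] dist cam 147.0
20 5.3 15 [206.  177.9] [195.7 161.1] dist cam 141.0
25 8.2 15 [205.5 176.5] [195.2 159.7] dist cam 135.0
25 8.2 25 [205.4 179.3] [195.2 159.7] dist cam 135.0
30 11.2 15 [205.1 175.1] [194.8 158.3] dist cam 129.0
30 11.2 25 [204.9 177.9] [194.8 158.3] dist cam 129.0
30 11.2 35 [204.5 180. ] [194.8 158.3] dist cam 129.0
35 14.2 15 [204.7 173.6] [194.4 156.9] dist cam 124.0
35 14.2 25 [204.5 176.4] [194.4 156.9] dist cam 124.0
35 14.2 35 [204.  178.6] [194.4 156.9] dist cam 124.0
35 14.2 45 [203.3 180. ] [194.4 156.9] dist cam 124.0
```

Call:
send_rows(rows=[0,0,-0.01,0,20,0,0,-0.015,0,20,0,0,-0.014,0,20,0,0,0,0,20,0,0,0,0,20,0.01,0,0,0,20,0.01,0,0,0,20,0.01,0,0,0,20,0.01,0,0,0,20,0,0,0,0,20,0,0,0,0,20])

```text
t: 18.15
position: [471.8, 333.1, 45.1]
orientation: [-0.69, 1.57, -2.486]
contact_force: [-0.0, 0.3, -2.0]
width: 31.5
```

```bash
python3 look.py 3; python3 cap.py
```

```text
t 18.15 tip [471.8 333.1  45.1] hold [471.9 333.1  63.8] jaw deg -12.9 w 31.5 F [-0.   0.3 -2. ]
axes
 [[-0.001  0.975 -0.223]
 [-0.    -0.223 -0.975]
 [-1.    -0.     0.001]]
tool shift mm [ 8.3 -0.2 54.5]
```

View pics/L3.png

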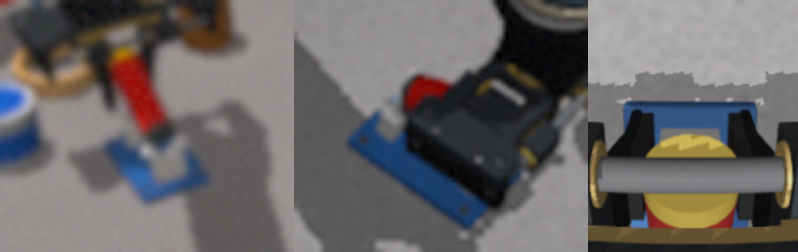

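View pics/sc.png

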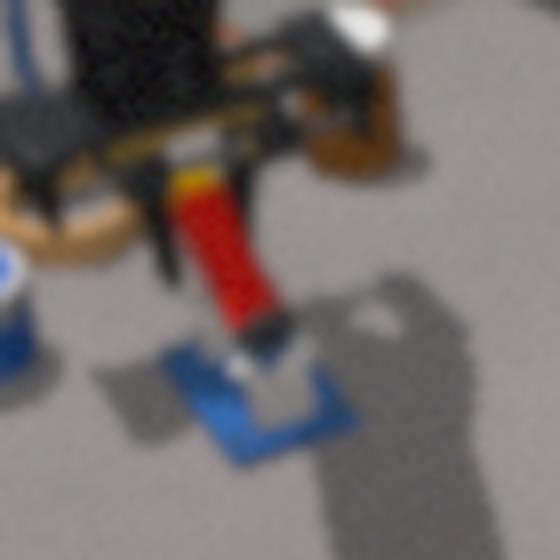

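```bash
python3 - <<'E'
from h import *
f=viewer.grab_frame("side"); Y=np.array((.223,.975,0));X=np.array((.975,-.223,0));c=np.array((459.5,280,0))
for y in (-43,-36,-29,-20,-10):
    for z in (39,55): print(y,z,((proj(f,c+y*Y+np.array((0,0,z)))-(169.5,139.5))*8-.5).round(0))
for x in (-22.5,22.5):
  for y in (-43,-29): print(x,y,((proj(f,c+x*X+y*Y+np.array((0,0,51)))-(169.5,139.5))*8-.5).round(0))
E
```

```text
-43 39 [278. 374.]
-43 55 [275. 348.]
-36 39 [273. 368.]
-36 55 [269. 342.]
-29 39 [267. 361.]
-29 55 [264. 335.]
-20 39 [260. 352.]
-20 55 [257. 326.]
-10 39 [253. 343.]
-10 55 [249. 317.]
-22.5 -43 [234. 369.]
-22.5 -29 [223. 355.]
22.5 -43 [317. 341.]
22.5 -29 [306. 328.]
```

Call:
send_rows(rows=[0,0,0.001,0,20,0,0,0,0,20,0.003,0,0,0,20,0.003,0,0,0,20,0.003,0,0,0,20,0.003,0,0,0,20,0,0,0,0,20,0,0,0,0,20], force=8)

```text
t: 19.25
position: [471.7, 332.0, 33.3]
orientation: [-0.335, 1.57, -2.131]
contact_force: [-0.9, -0.3, -0.3]
width: 31.8
```

```bash
python3 look.py 4; python3 cap.py
```

```text
t 19.25 tip [471.7 332.   33.3] hold [471.7 332.   52. ] jaw deg -12.91 w 31.8 F [-0.9 -0.3 -0.3]
axes
 [[-0.     0.975 -0.223]
 [-0.001 -0.223 -0.975]
 [-1.    -0.     0.001]]
tool shift mm [-3.5 -0.3 53.4]
```

View pics/L4.png

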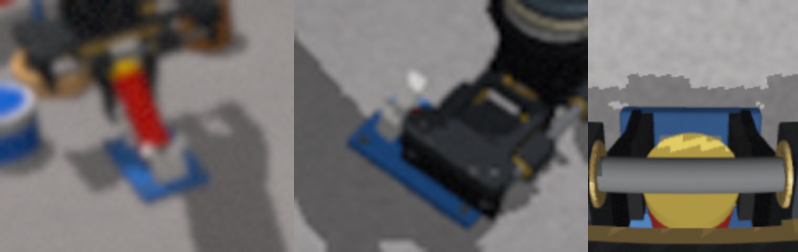

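View pics/sc.png

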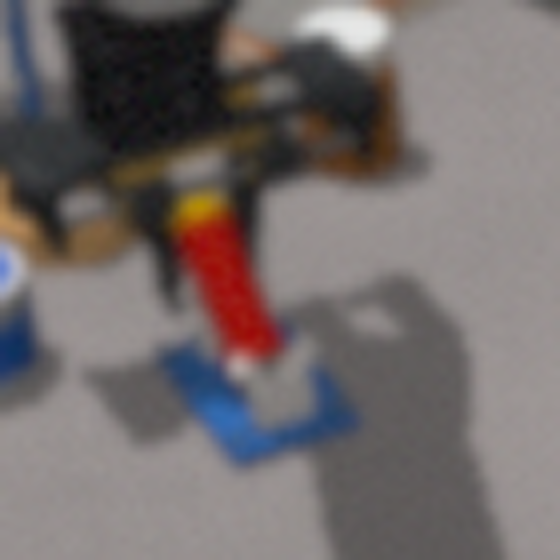

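Call:
send_rows(rows=[0,0,0,0,20,0,0,0,0,20,0,0,0,0,20,-0.02,0,0,0,20,-0.03,0,0,0,20,-0.03,0,0,0,20,0,0.005,0.02,0,20,0,0.01,0.03,0,20,0,0.01,0.03,0,20,0,0.01,0.03,0,20,0,0.01,0.03,0,20,0,0.01,0.03,0,20,0,0.01,0.02,0,20,0,0.01,0.01,0,20,0,0,0,0,20,0,0,0,0,20], force=20)

```text
t: 21.1
position: [500.4, 121.9, 113.5]
orientation: [-3.107, 1.57, 1.381]
contact_force: [-0.4, 0.7, -1.3]
width: 31.5
```

```bash
python3 - <<'E'
from h import *
togo((500,120,130))
f=viewer.grab_frame("side");cv2.imwrite("pics/s15.png",cv2.resize(f["pixels"][110:250,130:310],None,fx=4,fy=4,interpolation=cv2.INTER_CUBIC))
f=viewer.grab_frame("scene");cv2.imwrite("pics/sc15.png",cv2.resize(f["pixels"][80:250,200:380],None,fx=3,fy=3,interpolation=cv2.INTER_CUBIC))
E
```

```text
t 21.1 tip [500.4 121.9 113.5] hold [500.4 121.9 132.2] jaw deg -12.85 w 31.5 F [-0.4  0.7 -1.3]
axes
 [[ 0.     0.975 -0.222]
 [ 0.001 -0.222 -0.975]
 [-1.    -0.    -0.001]]
tool shift mm [2.2 0.1 1.9]
```

View pics/s15.png

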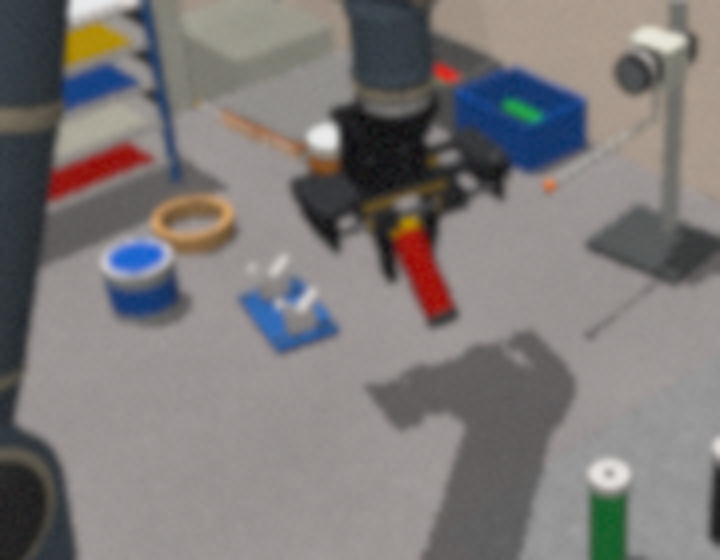

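View pics/sc15.png

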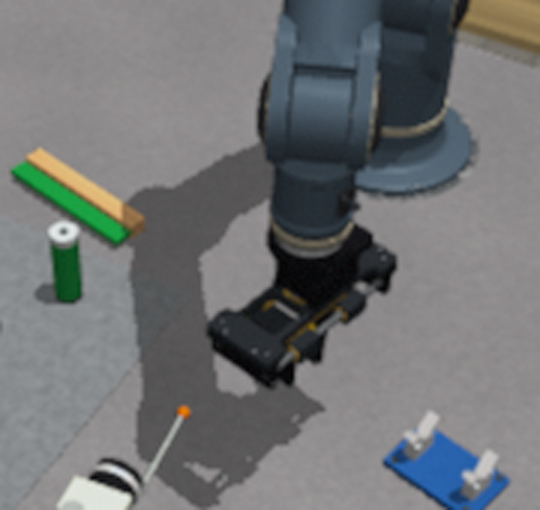

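```bash
python3 - <<'E'
from h import *
w=viewer.grab_frame("wrist");f=viewer.grab_frame("side"); Y=np.array((.222,.975,0)); h=np.array((500.4,121.9,132.2))
cv2.imwrite("pics/w15.png",cv2.resize(w["pixels"][190:320,190:340],None,fx=5,fy=5,interpolation=cv2.INTER_CUBIC))
n=np.array((.975,-.222,0))
q=onv(f,(240.1,188.7),h,n); print("end",(q-h)@Y,q[2]-h[2])
for zr in (10,15,20,25,30,35):
    q=plane(w,(263.5,264),h[2]+zr,1); ry=(q-h)@Y
    for th in (15,25,35,45,55):
        a=np.radians(th); e=q-100*(np.cos(a)*Y+np.array((0,0,np.sin(a)))); p=proj(f,e); b=proj(f,q)
        if abs(p[1]-189)<3.5: print(zr,round(ry,1),th,p.round(1),b.round(1),"dist cam",np.linalg.norm(q-w["xyz"]).round())
E
```

```text
end -70.20227177108652 -27.783472248792066
10 -0.7 15 [243.3 189.8] [230.7 171.3] dist cam 154.0
15 2.3 15 [242.8 188.3] [230.3 169.8] dist cam 148.0
15 2.3 25 [242.2 191.1] [230.3 169.8] dist cam 148.0
20 5.3 15 [242.4 186.7] [229.8 168.3] dist cam 143.0
20 5.3 25 [241.8 189.6] [229.8 168.3] dist cam 143.0
20 5.3 35 [240.9 191.8] [229.8 168.3] dist cam 143.0
25 8.2 25 [241.3 188.1] [229.4 166.8] dist cam 137.0
25 8.2 35 [240.4 190.3] [229.4 166.8] dist cam 137.0
25 8.2 45 [239.2 191.7] [229.4 166.8] dist cam 137.0
25 8.2 55 [237.7 192.3] [229.4 166.8] dist cam 137.0
30 11.2 25 [240.9 186.6] [228.9 165.3] dist cam 131.0
30 11.2 35 [240.  188.7] [228.9 165.3] dist cam 131.0
30 11.2 45 [238.7 190.2] [228.9 165.3] dist cam 131.0
30 11.2 55 [237.2 190.8] [228.9 165.3] dist cam 131.0
35 14.1 35 [239.5 187.2] [228.5 163.8] dist cam 125.0
35 14.1 45 [238.3 188.7] [228.5 163.8] dist cam 125.0
35 14.1 55 [236.8 189.3] [228.5 163.8] dist cam 125.0
```

View pics/w15.png

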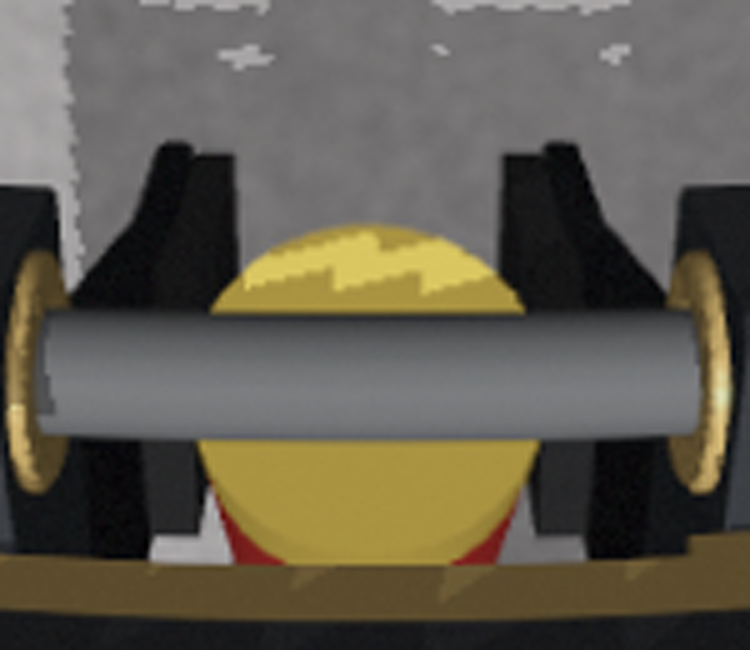

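Call:
send_rows(rows=[0.02,0,0,0,20,0.02,0,0,0,20,0.02,0,0,0,20,0.012,0,0,0,20,0.005,0,0,0,20,0,0,0,0,20,0,0,0,0,20])

```text
t: 22.0
position: [500.8, 121.0, 37.2]
orientation: [2.136, 1.569, 0.341]
contact_force: [-0.6, -0.1, -2.0]
width: 31.6
```

Call:
send_rows(rows=[0,0,0,0,20,0.004,0,0,0,20,0.004,0,0,0,20,0.004,0,0,0,20,0.004,0,0,0,20,0.004,0,0,0,20,0.004,0,0,0,20,0.004,0,0,0,20,0,0,0,0,20,0,0,0,0,20], force=5)

```text
t: 23.0
position: [500.5, 120.3, 8.6]
orientation: [1.326, 1.57, -0.471]
contact_force: [1.2, 1.9, 1.1]
width: 31.6
```

```bash
python3 - <<'E'
from h import *
togo((500,120,22))
f=viewer.grab_frame("side");cv2.imwrite("pics/s16.png",cv2.resize(f["pixels"][110:250,130:310],None,fx=4,fy=4,interpolation=cv2.INTER_CUBIC))
E
```

```text
t 23.0 tip [500.5 120.3   8.6] hold [500.4 120.3  27.3] jaw deg -12.91 w 31.6 F [1.2 1.9 1.1]
axes
 [[ 0.     0.975 -0.223]
 [-0.    -0.223 -0.975]
 [-1.     0.     0.   ]]
tool shift mm [ 5.3 -0.4  0.4]
```

View pics/s16.png

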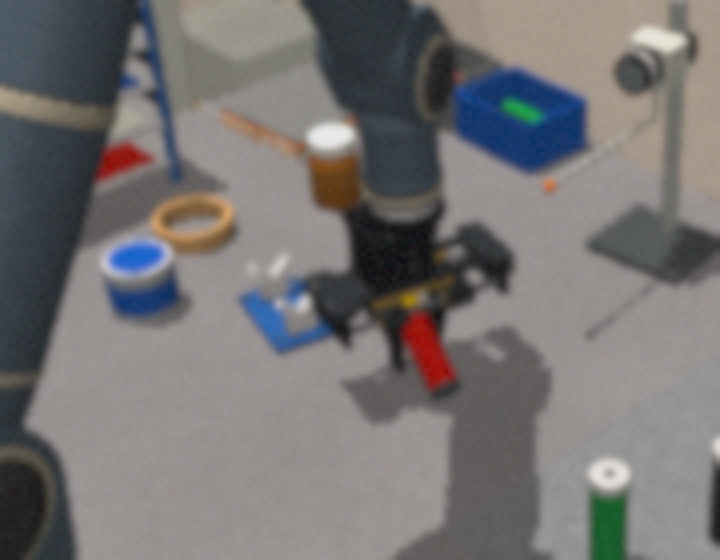

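Call:
send_rows(rows=[0.003,0,0,0,20,0.002,0,0,0,20,0,0,0,0,20,0,0,0,0,20,0,0,0,0,40,0,0,0,0,42,0,0,0,0,42,0,0,0,0,42,0,0,0,0,42], force=3)

```text
t: 23.95
position: [500.2, 120.6, 3.6]
orientation: [1.942, 1.571, 0.146]
contact_force: [0.4, -0.4, 0.8]
width: 36.3
```

```bash
python3 - <<'E'
from h import *
togo((500,120,22))
f=viewer.grab_frame("side");cv2.imwrite("pics/s17.png",cv2.resize(f["pixels"][150:230,190:290],None,fx=6,fy=6,interpolation=cv2.INTER_CUBIC))
w=viewer.grab_frame("wrist")
cv2.imwrite("pics/w17.png",cv2.resize(w["pixels"][120:320,190:340],None,fx=3,fy=3,interpolation=cv2.INTER_CUBIC))
E
```

```text
t 23.95 tip [500.2 120.6   3.6] hold [500.2 120.6  22.3] jaw deg -12.9 w 36.3 F [ 0.4 -0.4  0.8]
axes
 [[ 0.     0.975 -0.223]
 [ 0.    -0.223 -0.975]
 [-1.     0.    -0.   ]]
tool shift mm [ 0.3 -0.1  0.6]
```

View pics/s17.png

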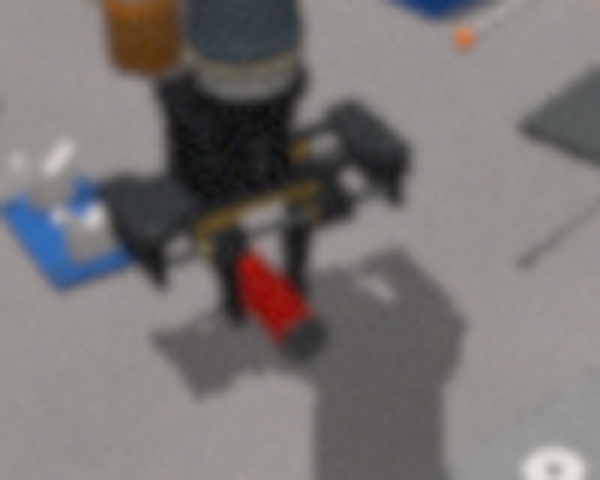

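View pics/w17.png

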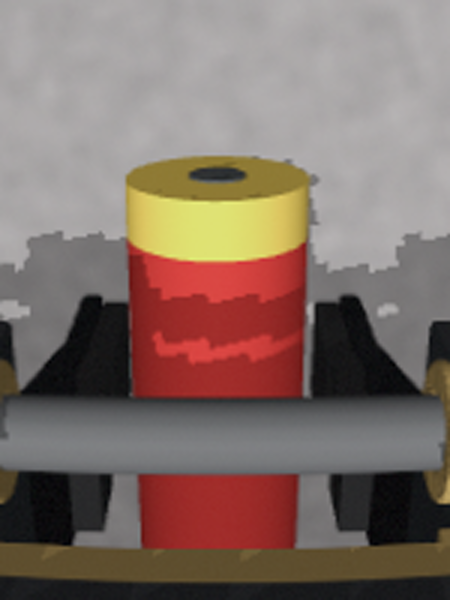

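```bash
python3 - <<'E'
from h import *
w=viewer.grab_frame("wrist");f=viewer.grab_frame("side"); Y=np.array((.223,.975,0)); h=np.array((500.2,120.6,16))
q=plane(w,(262.0,177.8),16,1); print(q,(q-h)@Y,"lat",(q-h)@np.array((.975,-.223,0)))
e=plane(f,((304.5/6)+189.5,(338.5/6)+149.5),16); print("end",e,np.linalg.norm(q-e),(e-h)@Y)
E
```

```text
[508.28511674 160.05334909  16.        ] 40.26999639680445 lat -0.9151080279135921
end [488.69077253  63.93852687  16.        ] 98.09178037125487 -57.81149403165997
```

Call:
send_rows(rows=[0,0,0.005,0,42,0.001,0,0.004,0,42,0.001,0,0,0,42,0,0,0,0,20,0,0,0,0,20,0,0,0,0,20,0,0,0,0,20,0,0,0,0,20,-0.01,0,0,0,20,-0.02,0,0,0,20,-0.03,0,0,0,20,-0.03,0,0,0,20,-0.03,0,0,0,20,0,0,0,0,20,0,0,0,0,20], force=20)

```text
t: 25.65
position: [498.2, 111.9, 122.2]
orientation: [2.094, 1.569, 0.298]
contact_force: [-0.1, -0.4, -3.3]
width: 31.7
```

```bash
python3 - <<'E'
from h import *
togo((459.5,280,141))
f=viewer.grab_frame("side");cv2.imwrite("pics/s18.png",cv2.resize(f["pixels"][120:220,190:290],None,fx=6,fy=6,interpolation=cv2.INTER_CUBIC))
w=viewer.grab_frame("wrist")
cv2.imwrite("pics/w18.png",cv2.resize(w["pixels"][120:320,190:340],None,fx=3,fy=3,interpolation=cv2.INTER_CUBIC))
E
```

```text
t 25.65 tip [498.2 111.9 122.2] hold [498.2 111.9 140.9] jaw deg -12.89 w 31.7 F [-0.1 -0.4 -3.3]
axes
 [[ 0.001  0.975 -0.223]
 [ 0.    -0.223 -0.975]
 [-1.     0.001 -0.001]]
tool shift mm [-1.000e-01 -7.520e+01 -1.552e+02]
```

View pics/s18.png

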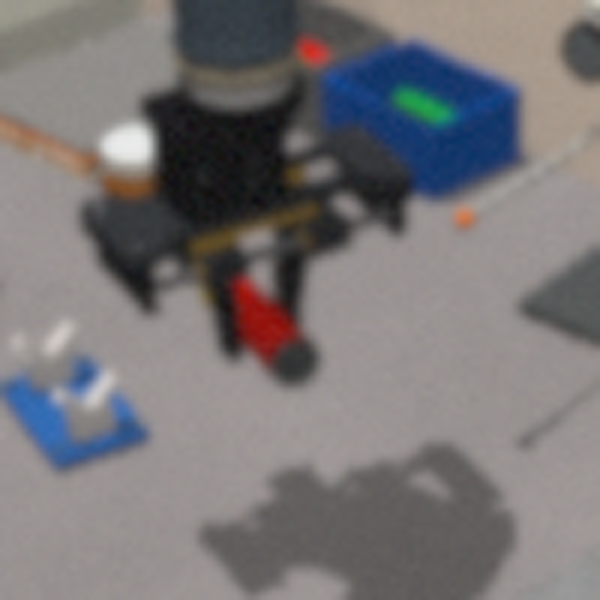

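View pics/w18.png

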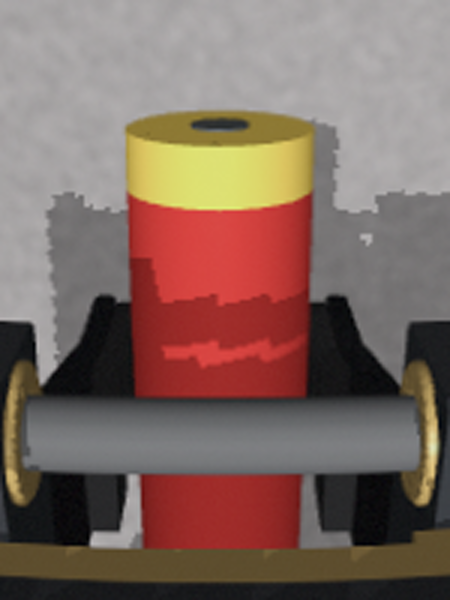

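Call:
send_rows(rows=[0,-0.005,-0.01,0,20,0,-0.01,-0.02,0,20,0,-0.015,-0.03,0,20,0,-0.015,-0.03,0,20,0,-0.015,-0.03,0,20,0,-0.01,-0.02,0,20,0,-0.005,-0.015,0,20,0,0,0,0,20,0.02,0,0,0,20,0.02,0,0,0,20,0.02,0,0,0,20,0,0,0,0,20,0,0,0,0,20])

```text
t: 27.05
position: [460.1, 278.4, 61.4]
orientation: [-0.301, 1.57, -2.099]
contact_force: [-0.4, 0.4, -2.6]
width: 31.5
```

```bash
python3 - <<'E'
from h import *
togo((459.5,280,60))
f=viewer.grab_frame("side");cv2.imwrite("pics/s19.png",cv2.resize(f["pixels"][140:220,150:250],None,fx=6,fy=6,interpolation=cv2.INTER_CUBIC))
w=viewer.grab_frame("wrist")
cv2.imwrite("pics/w19.png",cv2.resize(w["pixels"][80:320,160:370],None,fx=3,fy=2.5,interpolation=cv2.INTER_CUBIC))
E
```

```text
t 27.05 tip [460.1 278.4  61.4] hold [460.1 278.5  80.1] jaw deg -13.0 w 31.5 F [-0.4  0.4 -2.6]
axes
 [[-0.001  0.974 -0.225]
 [-0.001 -0.225 -0.974]
 [-1.    -0.     0.001]]
tool shift mm [20.1 -0.9 -1.4]
```

View pics/s19.png

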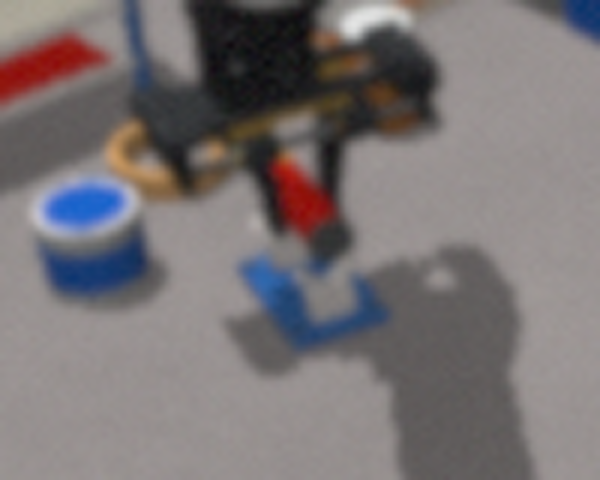

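View pics/w19.png

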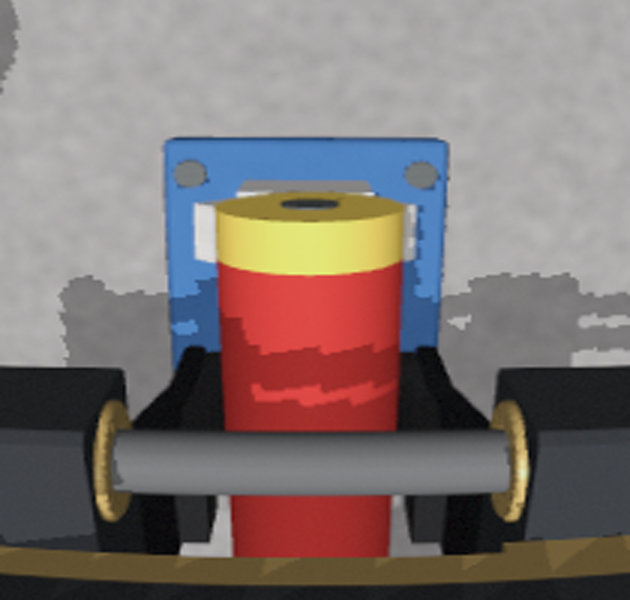

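Call:
send_rows(rows=[0.008,-0.0005,-0.001,0,20,0.005,0,0,0,20,0.003,0,0,0,20,0.002,0,0,0,20,0.001,0,0,0,20,0,0,0,0,20,0,0,0,0,20], force=10)

```text
t: 27.85
position: [459.5, 280.8, 42.7]
orientation: [2.421, 1.57, 0.625]
contact_force: [0.3, 0.6, -2.0]
width: 31.5
```

```bash
python3 - <<'E'
from h import *
togo((459.5,280,60))
E
```

```text
t 27.85 tip [459.5 280.8  42.7] hold [459.5 280.8  61.4] jaw deg -12.9 w 31.5 F [ 0.3  0.6 -2. ]
axes
 [[ 0.     0.975 -0.223]
 [ 0.    -0.223 -0.975]
 [-1.     0.    -0.   ]]
tool shift mm [1.4 0.2 0.8]
```

Call:
send_rows(rows=[0.001,0,0,0,20,0.001,0,0,0,20,0,0,0,0,20,0,0,0,0,40,0,0,0,0,60,0,0,0,0,60,0,0,0,0,60,0,0,0,0,60,0,0,0,0,60,0,0,0,0,60,0,0,0,0,60,0,0,0,0,60])

```text
t: 29.05
position: [459.4, 280.7, 40.5]
orientation: [2.554, 1.571, 0.758]
contact_force: [-0.2, 0.8, 0.1]
width: 52.0
```

```bash
python3 - <<'E'
from h import *
togo((459.5,280,56))
f=viewer.grab_frame("side");cv2.imwrite("pics/s20.png",cv2.resize(f["pixels"][140:220,150:250],None,fx=6,fy=6,interpolation=cv2.INTER_CUBIC))
w=viewer.grab_frame("wrist")
cv2.imwrite("pics/w20.png",cv2.resize(w["pixels"][80:320,160:370],None,fx=3,fy=2.5,interpolation=cv2.INTER_CUBIC))
E
```

```text
t 29.05 tip [459.4 280.7  40.5] hold [459.4 280.7  59.2] jaw deg -12.9 w 52.0 F [-0.2  0.8  0.1]
axes
 [[ 0.     0.975 -0.223]
 [ 0.    -0.223 -0.975]
 [-1.     0.    -0.   ]]
tool shift mm [3.2 0.2 0.7]
```

View pics/s20.png

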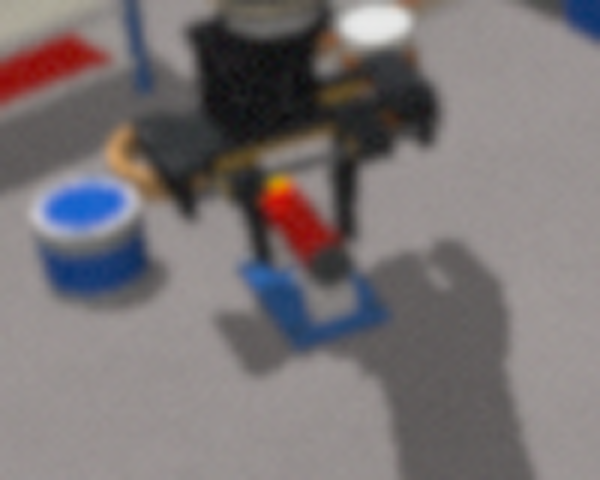

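View pics/w20.png

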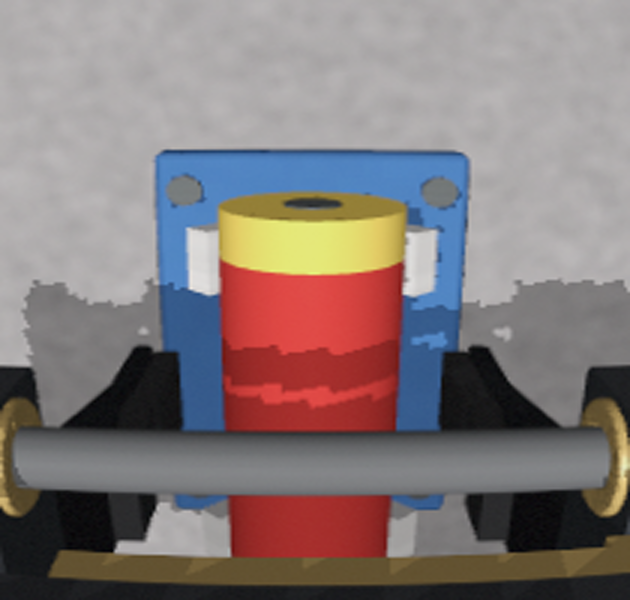

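```bash
python3 - <<'E'
from h import *
w=viewer.grab_frame("wrist"); Y=np.array((.223,.975,0));X=np.array((.975,-.223,0));c=np.array((459.5,280,55))
q=plane(w,(263.6,161),55,1); print("cap y',x'",(q-c)@Y,(q-c)@X)
E
```

```text
cap y',x' 50.19204796712958 -0.3460986557251527
```

Call:
send_rows(rows=[0.003,0,0,0,60,0,0,0,0,20,0,0,0,0,20,0,0,0,0,20,0,0,0,0,20,0,0,0,0,20,0,0,0,0,20,0,0,0,0,20,-0.01,0,0,0,20,-0.02,0,0,0,20,-0.03,0,0,0,20,-0.04,0,0,0,20,-0.04,0,0,0,20,-0.03,0,0,0,20,-0.01,0,0,0,20,0,0,0,0,20,0,0,0,0,20], force=25)

```text
t: 30.9
position: [458.4, 279.9, 215.9]
orientation: [-0.705, 1.568, -2.5]
contact_force: [-0.0, -0.1, -3.0]
width: 31.4
```

Call:
send_rows(rows=[0,0,0,-3,20,0,0,0,-5,20,0,0,0,-5,20,0,0,0,-5,20,0,0,0,-2.4,20,0,0,0,0,20,0,0,0,0,20])

```text
t: 31.6
position: [458.7, 280.2, 215.9]
orientation: [-1.161, 1.568, -2.601]
contact_force: [0.1, -0.2, -3.3]
width: 31.5
```

```bash
python3 - <<'E'
from h import *
togo((643.2,77.6,232))
f=viewer.grab_frame("side");cv2.imwrite("pics/s21.png",f["pixels"])
w=viewer.grab_frame("wrist")
cv2.imwrite("pics/w21.png",w["pixels"])
E
```

```text
t 31.6 tip [458.7 280.2 215.9] hold [458.8 280.2 234.6] jaw deg 7.45 w 31.5 F [ 0.1 -0.2 -3.3]
axes
 [[-0.003  0.992  0.13 ]
 [-0.002  0.13  -0.992]
 [-1.    -0.003  0.001]]
tool shift mm [  2.4 156.6 224.8]
```

View pics/w21.png

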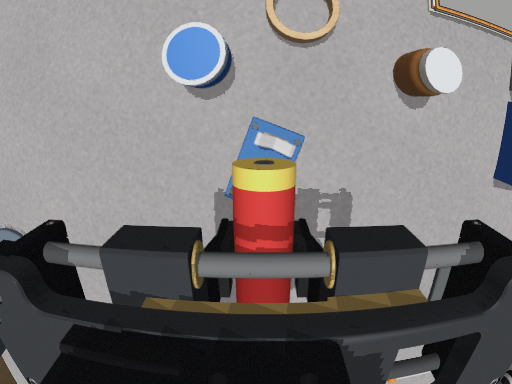

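View pics/s21.png

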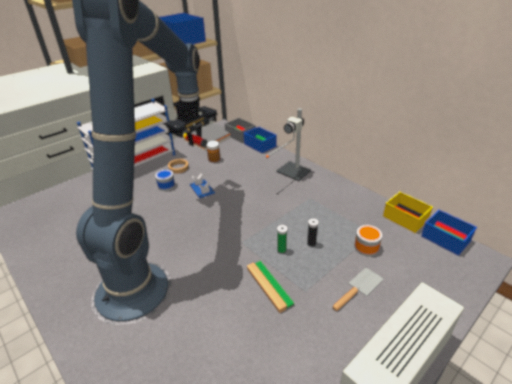

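Call:
send_rows(rows=[0,0,0.01,0,20,0,0,0.02,0,20,0,0,0.03,0,20,0,0,0.03,0,20,0,0,0.03,0,20,0,0,0.03,0,20,0,0,0.03,0,20,0,0,0.025,0,20,0,0,0.015,0,20,0,0,0.005,0,20,0,0.01,0,0,20,0,0.02,0,0,20,0,0.025,0,0,20,0,0.02,0,0,20,0,0.01,0,0,20,0,0.005,0,0,20,0,0,0,0,20,0,0,0,0,20])

```text
t: 33.5
position: [577.2, 69.6, 217.4]
orientation: [-1.622, 1.57, -3.061]
contact_force: [0.0, 0.6, -2.3]
width: 31.0
```

```bash
python3 - <<'E'
from h import *
togo((643.2,77.6,232))
s=viewer.grab_frame("scene");d=viewer.grab_frame("side");w=viewer.grab_frame("wrist")
cv2.imwrite("pics/w22.png",w["pixels"])
cv2.imwrite("pics/s22.png",cv2.resize(d["pixels"][90:190,230:330],None,fx=6,fy=6,interpolation=cv2.INTER_CUBIC))
a=[b for b in blobs(s["pixels"],"orange",4)[0] if 250<b[0][0]<275 and 205<b[0][1]<230]; b=[b for b in blobs(d["pixels"],"orange",3)[0] if 255<b[0][0]<280 and 145<b[0][1]<165]
print(a,b)
if a and b: print(tri(ray(s,a[0][0]),ray(d,b[0][0])))
E
```

```text
t 33.5 tip [577.2  69.6 217.4] hold [577.2  69.6 236.1] jaw deg 7.52 w 31.0 F [ 0.   0.6 -2.3]
axes
 [[-0.001  0.991  0.131]
 [-0.     0.131 -0.991]
 [-1.    -0.001 -0.   ]]
tool shift mm [ 4.1 66.4  0.7]
[([260.9, 216.9], [259, 216, 4, 3, 9])] []
```

View pics/w22.png

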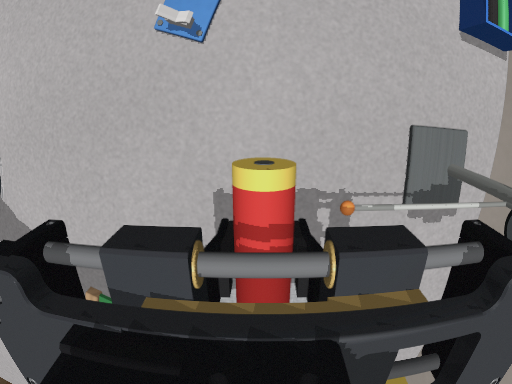

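View pics/s22.png

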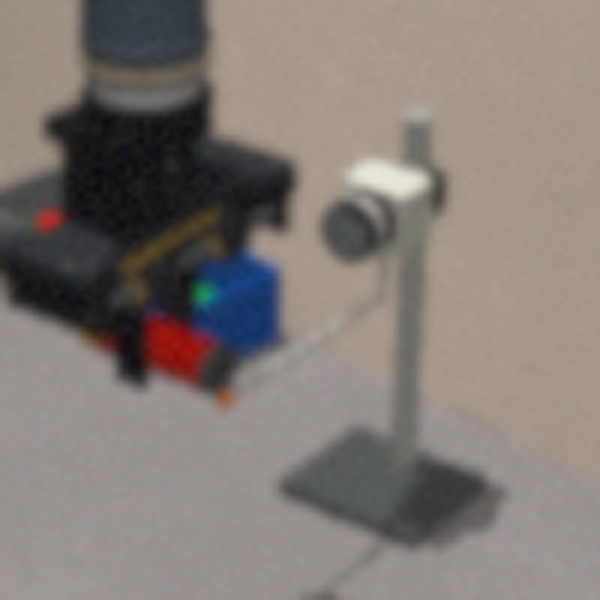

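```bash
python3 - <<'E'
from h import *
s=viewer.grab_frame("scene");d=viewer.grab_frame("side");w=viewer.grab_frame("wrist")
print(blobs(w["pixels"],"orange",20)[0])
b=[b for b in blobs(w["pixels"],"orange",50)[0] if 335<b[0][0]<360 and 195<b[0][1]<220][0][0]
print(tri(ray(s,(260.9,216.9)),ray(w,b,1)), proj(d,(772,94.7,231)))
M=rot(arm.get_obs()["orientation"])
# rod direction: points at z 166
p=plane(w,b,166,1);q=plane(w,(490,204.5),166,1);print(p,q,np.degrees(np.arctan2(q[1]-p[1],q[0]-p[0])))
E
```

```text
[([346.4, 207.4], [340, 201, 14, 14, 148])]
(array([642.63265378,  77.82537242, 165.47887963]), [np.float64(0.5275377976902307), np.float64(0.5275377976902942)]) [286.81969392 128.56279241]
[642.33974404  78.54132924 166.        ] [792.59354717  97.88078607 166.        ] 7.334325689256813
```

Call:
send_rows(rows=[0.001,0.01,0,0,20,0.001,0.015,0,0,20,0.001,0.015,0,0,20,0.001,0.012,0,0,20,0,0.008,0,0,20,0,0.005,0,0,20,0,0,0,0,20,0,0,0,0,20,0,0,0,0,20,0,0,0,0,20,0,0,0,0,20,0,0,0,0,20])

```text
t: 35.0
position: [642.4, 77.9, 213.7]
orientation: [1.423, 1.571, -0.017]
contact_force: [0.3, -0.1, -2.0]
width: 31.3
```

```bash
python3 - <<'E'
from h import *
togo((642.8,77.8,232))
s=viewer.grab_frame("scene");d=viewer.grab_frame("side");w=viewer.grab_frame("wrist")
cv2.imwrite("pics/w23.png",w["pixels"])
cv2.imwrite("pics/s23.png",np.hstack([cv2.resize(d["pixels"][90:190,230:330],(400,400),interpolation=cv2.INTER_CUBIC),cv2.resize(s["pixels"][150:260,190:300],(400,400),interpolation=cv2.INTER_CUBIC)]))
print(arm.get_obs()["qvel"].round(4))
E
```

```text
t 35.0 tip [642.4  77.9 213.7] hold [642.4  77.9 232.4] jaw deg 7.5 w 31.3 F [ 0.3 -0.1 -2. ]
axes
 [[ 0.     0.991  0.131]
 [-0.     0.131 -0.991]
 [-1.     0.     0.   ]]
tool shift mm [0.4 0.4 0.1]
[-0.0006 -0.0006  0.     -0.0013  0.0005 -0.0001 -0.0002]
```

View pics/w23.png

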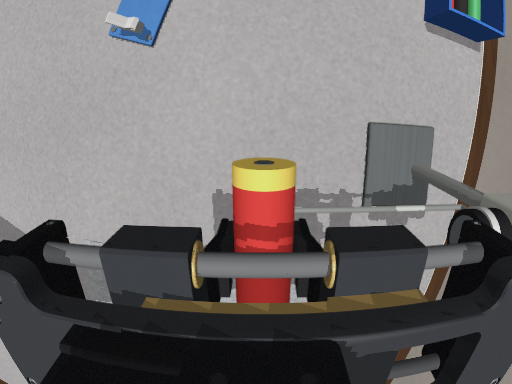

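View pics/s23.png

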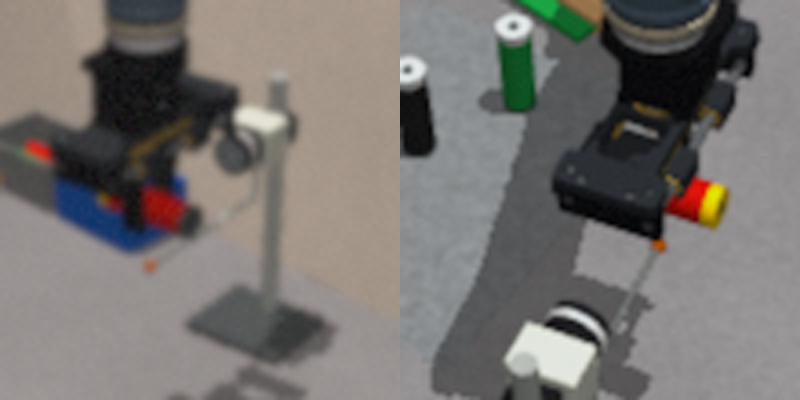

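```bash
python3 - <<'E'
from h import *
s=viewer.grab_frame("scene");d=viewer.grab_frame("side");w=viewer.grab_frame("wrist")
v=np.array((-.131,.991,0)); c=np.array((642.6,77.9,231.4))
print("pred cap wrist",proj(w,c+50*v,1),"scene cap",(proj(s,c+50*v)-(189.5,149.5))*400/110,"side end",(proj(d,c-50*v)-(229.5,89.5))*4)
E
```

```text
pred cap wrist [262.95633806 161.36373078] scene cap [324.82650542 208.08869903] side end [189.48287604 221.95532805]
```

```bash
python3 - <<'E'
from workcell import arm
print(arm.close_job())
E
```

```text
the job is handed in; nothing more can be done
None
```

The red roller was laid in the V cradle, let go, gripped again at its middle, and is now held in front of the lens. The job was handed in at about t = 35 s.

**How it went:** The moves only shift the tool or turn it about the finger axis, so I tipped the roller by levering it in the grip against a V block. Laying it directly in the cradle failed because the roller slipped back in the grip and its steel end dropped between the blocks. I then laid it flat on free bench, gripped it by the middle and set it in the cradle from there. In the cradle I opened the fingers for about 0.9 s, the last part of it well clear of the roller at 52 mm opening.

**Last checks:**
- **In the cradle:** the roller's middle measured about 0.2 mm along the trough and 0.3 mm across it from the seat. This used the cradle pose I had measured myself.
- **Before the lens:** the grasp point is at (642.4, 77.9, 232.4) mm. The target, from the pointer ball, is about (642.7, 77.8, 231) mm, so the roller's middle should be within about 2 mm.
- **Direction:** the jaws stand at 7.5°, against 7.3–7.5° measured for the camera. The yellow cap points left.
- **Level:** the cap and steel end sat within about 1–3 px of the level prediction in all three views.
- **Grip:** set to 25 N, opening 31.3 mm, joints practically still.

Nothing disagreed in the final checks. I looked at the other things on the bench only in the pictures, where none appeared moved, and did not measure them. The camera's pointer stayed within about 1 mm between measurements, the last taken just before the final approach.

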